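# Turn the condiment carousel and put the salt shaker back

## Task

Put the salt shaker back into the condiment carousel: turn the carousel by pushing on its black rubber rim until the empty yellow pocket faces front at the yellow pointer and the catch has clicked in, then stand the shaker upright in that pocket and let go. Push gently and set the shaker down gently, keep your fingers off the white tray and its cups, and leave the other things on the counter alone.

Things in the scene. Friction and masses are not known exactly. Their poses are not given: they have to be found in the camera images.
- carousel: Fixed grey foot (radius 88 mm, 18 mm high) of a condiment carousel. Origin on the counter (z = 0) on the turning axis; its -x axis is the front. Under the deck at the front sits a spring roller catch that clicks between two ribs (15 mm apart) under each of the four pockets: about 4 to 7 N more push at the rim to get over a rib; between the ribs it holds and centres the deck.
- deck: Turning black deck, 236 mm across, upright rubber rim 30 to 56 mm above the counter, no handle: a fingertip pressed inwards drags it round by friction, about 2 N along the rim. Origin on the turning axis 30 mm up; -x points to the yellow pocket; turns endlessly. The rim is slipped on up to 6 mm off centre, unknown which way: its edge lies 112 to 124 mm from the axis.
- tray: White tray fixed in the deck, 216 mm across, top 59 mm above the counter. Carries the yellow pocket, three black sauce cups (51 mm wide, rim 88 mm above the counter, 77 mm from the axis at 90, 180 and 270 degrees from the yellow pocket) and a centre dish with two sachets, all fixed. Origin on the turning axis, 56 mm above the counter.
- pocket (a point): Centre of the floor of the empty yellow pocket, 77 mm from the turning axis, 59.5 mm above the counter. Round collar, inside diameter 45 mm (48 mm at its mouth), 13 mm deep, top edge 72.5 mm above the counter.
- pointer (a point): Tip of the yellow arrowhead on the carousel's front nose, 128 mm in front of the turning axis. The fixed nose is 30 mm wide, reaches 142 mm from the axis and its top is 16 mm (arrowhead 18 mm) above the counter, lower than the deck.
- shaker_mid (a point): Salt shaker, 39 x 41 mm wide, 81 mm tall, 0.09 to 0.18 kg, faceted body (grasp it 25 to 55 mm above its foot), domed top. The point lies on its axis, 40 mm above its foot; z up along its axis.
- can_1: Drinks can, 53 mm wide, 134 mm tall, standing behind the carousel; origin under its centre. Leave alone.
- ale_bottle_2: Brown bottle, 61 mm wide, 230 mm tall, standing behind the carousel; origin under its centre. Leave alone.
- reader: White wedge-shaped card reader, 92 x 68 x 40 mm, left of the carousel; origin under its centre. Leave alone.

How it is judged (in metres and radians):
On the way:
1. the yellow pocket is turned to the front and rests in the catch, the shaker not yet in it (y of pocket in the frame of carousel between -0.004 and 0.004 m and x of pocket in the frame of carousel below -0.05 m and angular speed of deck below 0.06 rad/s and horizontal distance between shaker_mid and pocket above 0.08 m), for 0.4 s.
At the end, for the whole second after the job is handed in: The yellow pocket points to the front (within 4 mm sideways of the line from axis to pointer) and the deck is at rest; the shaker stands upright (within 0.1 rad) on the pocket's floor (within 5 mm), centred within 6 mm, at rest and released (y of pocket in the frame of carousel between -0.004 and 0.004 m and x of pocket in the frame of carousel below -0.05 m and angular speed of deck below 0.06 rad/s and horizontal distance between shaker_mid and pocket below 0.006 m and z of shaker_mid in the frame of pocket between 0.035 and 0.044 m and angle between shaker_mid's own z axis and vertical below 0.1 rad and linear speed of shaker below 0.02 m/s); the robot touches nothing.
It fails at once if the carousel is pushed with more than 24 N (contact force between the fingers and deck above 24 N).
It fails at once if fingers press on the tray, its pockets or cups (over 2 N) (contact force between the fingers and tray above 2 N).
It fails at once if the shaker is banged or pressed down with more than 30 N (contact force between shaker and tray above 30 N).
It fails at once if the can, the bottle or the card reader is moved more than 15 mm (distance of any of can_1, ale_bottle_2, reader from where it was at the start of the episode above 0.015 m).
It also fails if it takes over 72 s, if anything falls off the work surface, if the arm or the gripper's body presses on something with over 40 N, if the wrist force passes 120 N, or if a joint passes its speed limit or range.

## Robot

A 7-joint arm with a two-finger parallel gripper is mounted at the origin on the work surface; the furniture and walls round the work are solid. World frame = base frame: x ahead of the robot, y to its left, z up, the work surface at z = 0. Lengths are in mm, angles in rad, forces in N, time in s.
With the tool pointing down it reaches from about 350 to 900 mm from the base axis. Payload 19.9 kg.
Tool frame: the origin (TCP) lies at the very end of the fingers, on their centre line; the grasp point (between the pads) lies r.grasp_offset behind it (r.grasp_offset is the distance from the TCP to the grasp point, in mm); x points along the fingers, z is the direction in which the jaws open and shut, and the axes are right-handed (so a half turn about x gives the same grasp; the last joint's range is limited). The gripper opens to 94 mm and grips with 3 to 60 N. Pads are 16 mm wide; open, the fingers measure 119 mm over their backs; the gripper's body (75 mm by 177 mm) begins 78 mm behind the grasp point.
Start: joints at [1.115, 0.417, -0.01, 1.614, 0.005, 1.111, -0.053], TCP at [251.297, -572.229, 180.225] pointing down, gripper open.
Joint ranges: [-2.81, 2.81], [-0.39, 2.02], [-1.27, 1.25], [0.06, 2.57], [-1.19, 4.33], [0.19, 2], [-2.82, 2.82]. Speed limits (rad/s): [1.89, 1.89, 2.39, 2.39, 3.01, 3.01, 3.01].

## Interface

Orientations are given as a rotation vector (axis times angle).
In Python, from bench import r, eyes gives the robot as it stands. The module is installed in compiled form; this text tells all that it offers.
- The arm moves only by the tool servo_tool, never from a script. Its argument "increments" is a list of rows, each a list of 4 numbers: the shift along the world's x, y, z in m, then the turn about the world's z in degrees. In form: [[x, y, z, twist], ...]. A call has 1 to 20 rows; each row shifts and turns the pose as measured when the row begins; what a row does not reach is not made up. A row lasts 1/10 s, in which the tool goes at most 50 mm and 8.59 degrees, less where a joint would pass 70% of its speed; a pose out of reach is approached as far as the arm can. A call is refused whole if a number of a shift passes 0.05 or a number of a turn 8.59, either way. A call with a gripper value outside its range is refused whole. "claw" is the closure in counts, from 0 (fully open) to 255 (shut), set as the call begins (left out, the last holds). The fingers move at their own pace and stop on an object; the grip force is fixed at half the most. Time passes only in rows, so rows that do not move let the fingers close. It gives the time, the measured TCP pose, the force and the opening at its end, in the units of the state.
- r.state(): the state, without advancing time (a new reading comes with each control period).
- eyes.read_camera(name): name is "side" or "top"; returns the picture (480x640x3 uint8, blue, green, red); there is no depth.
- eyes.calibration(name): a dict with "fx", "fy", "cx", "cy" (pixels), "R" (3x3) and "t" (3): a world point X has camera coordinates R X + t. Camera axes: x right, y down, z forward; pixel columns grow to the right and rows downward; lengths in mm; the calibration is good to about 2 mm. A picture is of the moment at which its call begins. calibration takes no time and is no camera call.
- r.hand_in(): hands the job in, once; it reports no verdict.
The state is a dict: "t": time; "q": joint angles; "joint_vel": joint speeds; "tau": joint torques, N m; "tcp_pos": TCP position; "orientation": TCP orientation; "force": force on the tool from outside, world axes, zero at the start; "torque": the same for the moment, N m; "gripper_width": finger opening in mm.
Only numpy, scipy, OpenCV 4.12 (cv2) and the standard library are available. Lean on these libraries where they do the work, as an engineer would, in place of code of your own. Each camera call takes 0.05 s, during which the arm holds its last target.

## Working session

There is one attempt and no reset: what is moved stays moved. The work goes in short steps, Python scripts to look and compute and a tool call to move; the robot and the scene stay as the last step left them, time stands still between calls to the robot, and variables do not carry over. Pictures are saved under pics/ and viewed, and the job is handed in when it is done.

Besides the shell and the picture viewer there is one more tool, called after "Request:" by a JSON object that holds its "method" and its "body". servo_tool: Moves the arm, as the interface text tells. Its arguments: {"type":"object","properties":{"increments":{"type":"array","items":{"type":"array","items":{"type":"number"}}},"claw":{"type":"number"}},"required":["increments"]}

```bash
mkdir -p pics; python3 - <<'E'
from bench import r, eyes
import cv2
s=r.state()
print({k:s[k] for k in('t','tcp_pos','orientation','force','gripper_width')},r.grasp_offset)
for n in('side','top'):
    cv2.imwrite(f'pics/{n}0.png',eyes.read_camera(n)); c=eyes.calibration(n); print(n,c)
E
```

```text
{'t': 0.0, 'tcp_pos': array([ 251.12536988, -571.8644321 ,  179.62522255]), 'orientation': array([ 0.89983304,  1.37815392, -0.89884312]), 'force': array([-0.28552113, -0.39501807,  0.30083717]), 'gripper_width': 93.52417260324549} 18.8
side {'fx': 549.687020131071, 'fy': 549.687020131071, 'cx': 330.56996478929966, 'cy': 241.09841429151948, 'R': array([[ 0.98301155, -0.1830891 , -0.01290998],
       [-0.10269897, -0.49037014, -0.86544211],
       [ 0.15212234,  0.85206544, -0.50084257]]), 't': array([-498.59851949,  114.73197031,  983.62457534])}
top {'fx': 575.7689653116211, 'fy': 575.7689653116211, 'cx': 321.3274712847083, 'cy': 242.9681130303394, 'R': array([[ 0.0131015 , -0.99990441,  0.0044193 ],
       [-0.98852583, -0.0136173 , -0.1504369 ],
       [ 0.1504827 , -0.00239765, -0.98860973]]), 't': array([-64.78252016, 501.58278211, 939.32116664])}
```

View pics/side0.png

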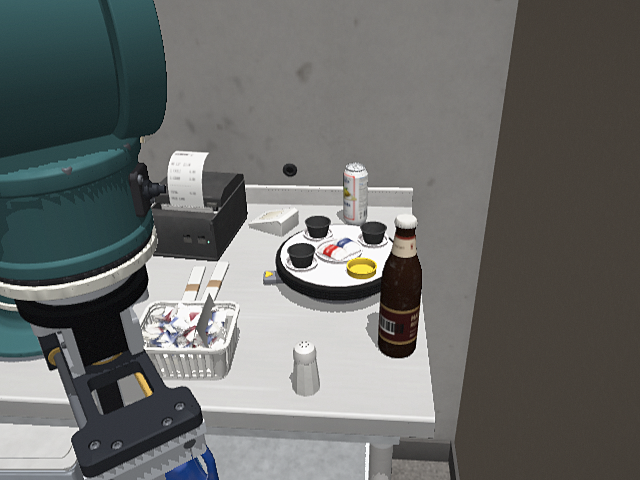

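View pics/top0.png

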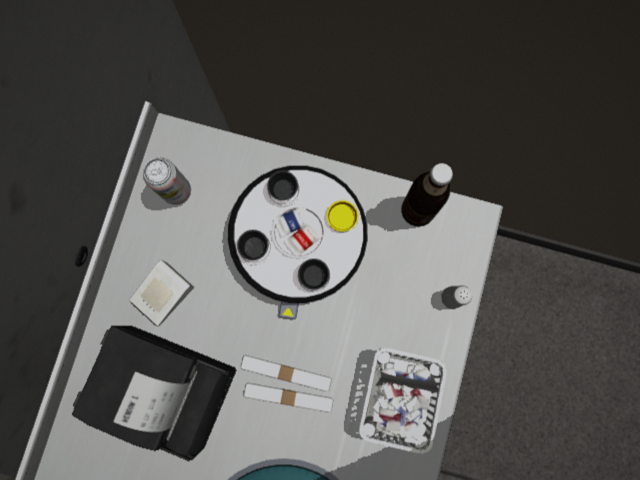

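```bash
cat > h.py <<'E'
import numpy as np, cv2
from bench import r, eyes
def ray(n,u,v,z):
    c=eyes.calibration(n);R=c['R'];t=c['t']
    d=R.T@np.array([(u-c['cx'])/c['fx'],(v-c['cy'])/c['fy'],1]);o=-R.T@t
    return o+d*(z-o[2])/d[2]
def proj(n,X):
    c=eyes.calibration(n);p=c['R']@np.array(X,float)+c['t']
    return np.array([c['fx']*p[0]/p[2]+c['cx'],c['fy']*p[1]/p[2]+c['cy']])
def yellow(n,img):
    h=cv2.cvtColor(img,cv2.COLOR_BGR2HSV)
    m=cv2.inRange(h,(22,150,90),(35,255,255))
    k,l,st,ce=cv2.connectedComponentsWithStats(m)
    return [(st[i],ce[i]) for i in range(1,k) if st[i][4]>15],m
E
python3 - <<'E'
from h import *
for n in('top','side'):
    im=cv2.imread(f'pics/{n}0.png')
    for st,ce in yellow(n,im)[0]: print(n,st,ce,[ray(n,*ce,z).round(1) for z in(18,65,72.5)])
im=cv2.imread('pics/top0.png')
cv2.imwrite('pics/c1.png',cv2.resize(im[150:330,210:390],(720,720),interpolation=cv2.INTER_CUBIC))
a=cv2.resize(im[270:320,430:480],(400,400),interpolation=cv2.INTER_CUBIC)
im=cv2.imread('pics/side0.png')
b=cv2.resize(im[335:400,280:330],(400,520),interpolation=cv2.INTER_CUBIC)
o=np.zeros((520,800,3),np.uint8);o[:400,:400]=a;o[:,400:]=b;cv2.imwrite('pics/c2.png',o)
E
```

```text
top [327 201  31  31 727] [341.58872077 216.09215956] [array([553.4, -92.8,  18. ]), array([544. , -91.1,  65. ]), array([542.5, -90.8,  72.5])]
top [283 308  10   8  43] [287.53488372 312.27906977] [array([385.4,  -2.2,  18. ]), array([384. ,  -4.7,  65. ]), array([383.7,  -5.1,  72.5])]
side [344 189   6   6  19] [346.10526316 191.84210526] [array([605.6, 320.2,  18. ]), array([584.6, 221.3,  65. ]), array([581.3, 205.6,  72.5])]
side [347 257  30  22 522] [361.14750958 267.74904215] [array([563. , -18.9,  18. ]), array([545.6, -89.7,  65. ]), array([ 542.8, -101. ,   72.5])]
side [266 272   7   5  23] [268.13043478 273.73913043] [array([387.7,  -3.8,  18. ]), array([384.8, -75.8,  65. ]), array([384.3, -87.3,  72.5])]
```

View pics/c1.png

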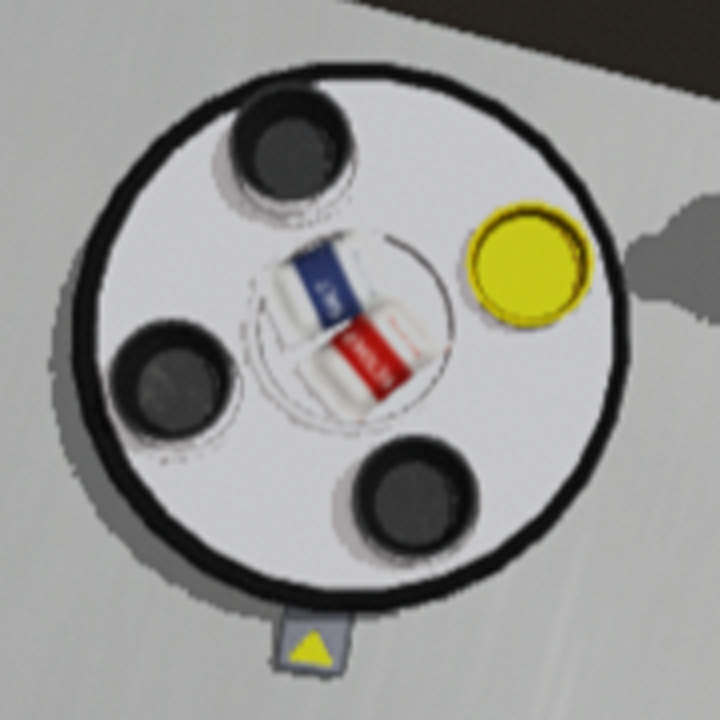

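View pics/c2.png

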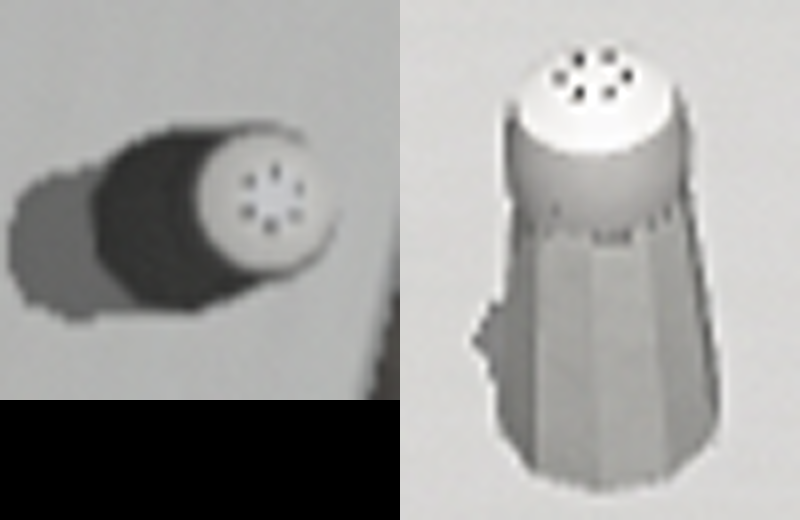

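```bash
python3 - <<'E'
from h import *
P={'a':ray('top',283,185.7,88),'b':ray('top',253,244.7,88),'c':ray('top',314,273.8,88),'y':ray('top',342.4,216.4,72.5)}
for k,v in P.items():print(k,v.round(1))
print('axis',(P['a']+P['c'])/2,(P['b']+P['y'])/2)
print('tip',ray('top',288,306.8,18))
# shaker triangulate
from scipy.optimize import least_squares
f=lambda X:np.r_[proj('top',X)-[464,295],proj('side',X)-[304.1,344.6]]
s=least_squares(f,[400,-300,80]);print(s.x,s.fun)
# foot
print('foot side',ray('side',280+205/8,335+450/8,0))
im=cv2.imread('pics/top0.png');g=cv2.cvtColor(im,cv2.COLOR_BGR2GRAY)
# bottle, can, reader bases
print('bottle', ray('side',398,345,0),'cap',ray('top',442,173,230),'can',ray('side',355,218,0),ray('top',160,165,134))
for p in [(158,261),(192,289),(153,326),(130,303)]:print(ray('top',*p,20).round(0))
for p in [(362,350),(446,360),(432,452)]:print('basket',ray('top',*p,60).round(0))
E
```

```text
a [588.6   6.   88. ]
b [490.5  51.9  88. ]
c [444.9 -46.9  88. ]
y [542.  -92.1  72.5]
axis [516.72790184 -20.45936306  88.        ] [516.21931028 -20.0950358   80.25      ]
tip [394.69194405  -2.75277238  18.        ]
[ 416.24351981 -287.83588179   80.41928043] [ 0.05242669 -0.92760497 -0.79370974  0.11867544]
foot side [ 415.43453562 -295.77531327    0.        ]
bottle [ 574.95503413 -225.30821659    0.        ] cap [ 573.68277852 -223.68922253  230.        ] can [604.23905731 215.31037275   0.        ] [607.30442372 195.33484706 134.        ]
[470. 222.  20.]
[423. 162.  20.]
[359. 225.  20.]
[397. 266.  20.]
basket [ 325. -126.   60.]
basket [ 311. -261.   60.]
basket [ 169. -236.   60.]
```

```bash
python3 - <<'E'
from h import *
from scipy.spatial.transform import Rotation as Ro
s=r.state();print(Ro.from_rotvec(s['orientation']).as_matrix().round(3))
for a in range(280,130,-15):
    t=np.radians(a);print(a,[ (516.5+q*np.cos(t)).round(0) for q in(118,133)],[(-20.2+q*np.sin(t)).round(0) for q in (118,133)])
E
```

```text
[[-0.001  0.916  0.402]
 [ 0.001  0.402 -0.916]
 [-1.    -0.    -0.001]]
280 [np.float64(537.0), np.float64(540.0)] [np.float64(-136.0), np.float64(-151.0)]
265 [np.float64(506.0), np.float64(505.0)] [np.float64(-138.0), np.float64(-153.0)]
250 [np.float64(476.0), np.float64(471.0)] [np.float64(-131.0), np.float64(-145.0)]
235 [np.float64(449.0), np.float64(440.0)] [np.float64(-117.0), np.float64(-129.0)]
220 [np.float64(426.0), np.float64(415.0)] [np.float64(-96.0), np.float64(-106.0)]
205 [np.float64(410.0), np.float64(396.0)] [np.float64(-70.0), np.float64(-76.0)]
190 [np.float64(400.0), np.float64(386.0)] [np.float64(-41.0), np.float64(-43.0)]
175 [np.float64(399.0), np.float64(384.0)] [np.float64(-10.0), np.float64(-9.0)]
160 [np.float64(406.0), np.float64(392.0)] [np.float64(20.0), np.float64(25.0)]
145 [np.float64(420.0), np.float64(408.0)] [np.float64(47.0), np.float64(56.0)]
```

Request:
{"method": "servo_tool", "body": {"claw": 255, "increments": [[0.01,0.02,0,8.5],[0.01,0.02,0,8.5],[0.01,0.02,0,8.5],[0.01,0.02,0,8.5],[0.01,0.02,0,8.5],[0.01,0.02,0,8.5],[0.01,0.02,0,8.5],[0.01,0.02,0,8.5],[0.01,0.02,0,8.5],[0.01,0.02,0,8.5],[0.01,0.02,0,8.5],[0.01,0.02,0,8.5],[0.01,0.02,0,8.5],[0.01,0.02,0,8.5],[0.01,0.02,0,8.5],[0.01,0.02,0,8.5]]}}

```text
t: 1.7
tcp_pos: [411.6, -238.8, 175.4]
orientation: [-0.967, 1.354, 0.964]
force: [-0.2, -0.1, -0.7]
gripper_width: 0.4
```

```bash
cat >> h.py <<'E'
from scipy.spatial.transform import Rotation as Ro
C=np.array([516.5,-20.2])
def st():
    s=r.state();M=Ro.from_rotvec(s['orientation']).as_matrix();p=s['tcp_pos']
    d=p[:2]-C
    print('t',round(s['t'],2),'p',p.round(1),'jaw',round(np.degrees(np.arctan2(M[1,2],M[0,2])),1),'r',np.hypot(*d).round(1),'th',(np.degrees(np.arctan2(d[1],d[0]))%360).round(1),'F',s['force'].round(1),'w',round(s['gripper_width'],1),'q7',s['q'][6].round(2))
E
python3 -c "
from h import *
st()
for n in ('side','top'): cv2.imwrite(f'pics/{n}1.png',eyes.read_camera(n))
t=ray('top',235,368,130);print(t,ray('top',193,460,130))
"
```

```text
t 1.7 p [ 411.6 -238.8  175.4] jaw 71.2 r 242.4 th 244.4 F [-0.2 -0.1 -0.7] w 0.4 q7 1.58
[298.73038951  67.99492072 130.        ] [167.25246577 124.24995631 130.        ]
```

View pics/side1.png

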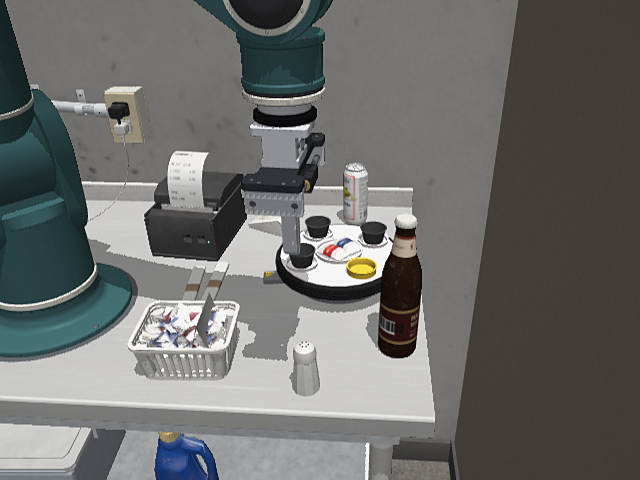

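View pics/top1.png

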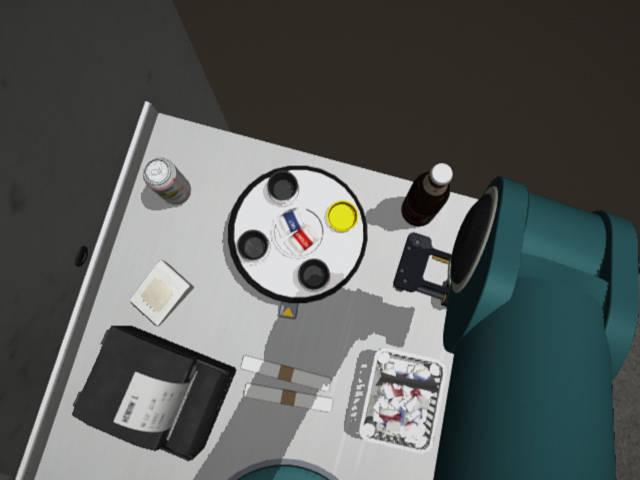

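Request:
{"method": "servo_tool", "body": {"increments": [[0.012,0.016,-0.02,0],[0.012,0.016,-0.025,0],[0.012,0.016,-0.03,0],[0.01,0.014,-0.03,0],[0,0,-0.025,0],[0,0,-0.004,-1],[0,0,0,0]]}}

```text
t: 2.5
tcp_pos: [458.6, -176.0, 37.1]
orientation: [-0.944, 1.366, 0.939]
force: [0.4, -0.1, 0.4]
gripper_width: 0.3
```

```bash
python3 -c "
from h import *
st()"
```

```text
t 2.5 p [ 458.6 -176.    37.1] jaw 69.4 r 166.3 th 249.6 F [ 0.4 -0.1  0.4] w 0.3 q7 1.21
```

Request:
{"method": "servo_tool", "body": {"increments": [[0.004,0.0095,0,0],[0.004,0.0095,0,0],[0.002,0.006,0,0],[0.001,0.0025,0,0],[0.001,0.002,0,0]]}}

```text
t: 3.0
tcp_pos: [473.2, -145.8, 41.2]
orientation: [-0.945, 1.365, 0.932]
force: [-0.1, -0.9, 0.2]
gripper_width: 0.6
```

```bash
python3 -c "
from h import *
st()"
```

```text
t 3.0 p [ 473.2 -145.8   41.2] jaw 69.2 r 132.9 th 251.0 F [-0.1 -0.9  0.2] w 0.6 q7 1.14
```

Request:
{"method": "servo_tool", "body": {"increments": [[0.0007,0.002,-0.002,0],[0.0007,0.002,-0.001,0],[0.0007,0.002,0,0]]}}

```text
t: 3.3
tcp_pos: [475.5, -139.7, 38.2]
orientation: [-0.945, 1.365, 0.932]
force: [-0.5, 0.3, 1.5]
gripper_width: 0.4
```

```bash
python3 -c "
from h import *
st()"
```

```text
t 3.3 p [ 475.5 -139.7   38.2] jaw 69.2 r 126.3 th 251.1 F [-0.5  0.3  1.5] w 0.4 q7 1.12
```

Request:
{"method": "servo_tool", "body": {"increments": [[0.0007,0.002,0,0],[0.0007,0.002,0,0]]}}

```text
t: 3.5
tcp_pos: [476.9, -135.5, 38.1]
orientation: [-0.945, 1.365, 0.932]
force: [-0.1, -0.1, 0.4]
gripper_width: 0.4
```

```bash
python3 -c "
from h import *
st()"
```

```text
t 3.5 p [ 476.9 -135.5   38.1] jaw 69.2 r 121.9 th 251.1 F [-0.1 -0.1  0.4] w 0.4 q7 1.11
```

Request:
{"method": "servo_tool", "body": {"increments": [[0.0007,0.002,0,0],[0.0007,0.002,0,0]]}}

```text
t: 3.7
tcp_pos: [478.4, -131.2, 38.0]
orientation: [-0.945, 1.365, 0.932]
force: [-0.2, -0.3, 0.2]
gripper_width: 0.8
```

```bash
python3 -c "
from h import *
st()
cv2.imwrite('pics/top2.png',eyes.read_camera('top')[130:330,200:440].repeat(3,0).repeat(3,1))
cv2.imwrite('pics/side2.png',eyes.read_camera('side')[180:330,230:430].repeat(4,0).repeat(4,1))"
```

```text
t 3.7 p [ 478.4 -131.2   38. ] jaw 69.2 r 117.4 th 251.1 F [-0.2 -0.3  0.2] w 0.8 q7 1.1
```

View pics/side2.png

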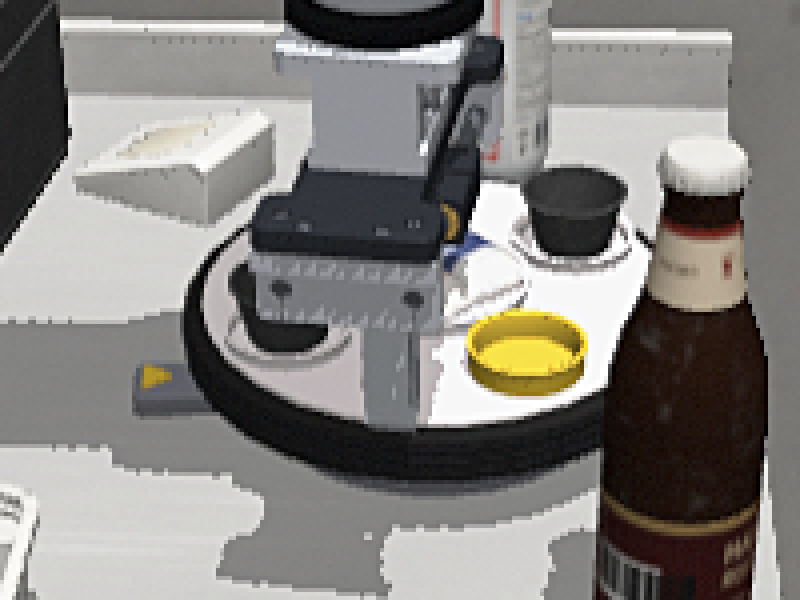

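View pics/top2.png

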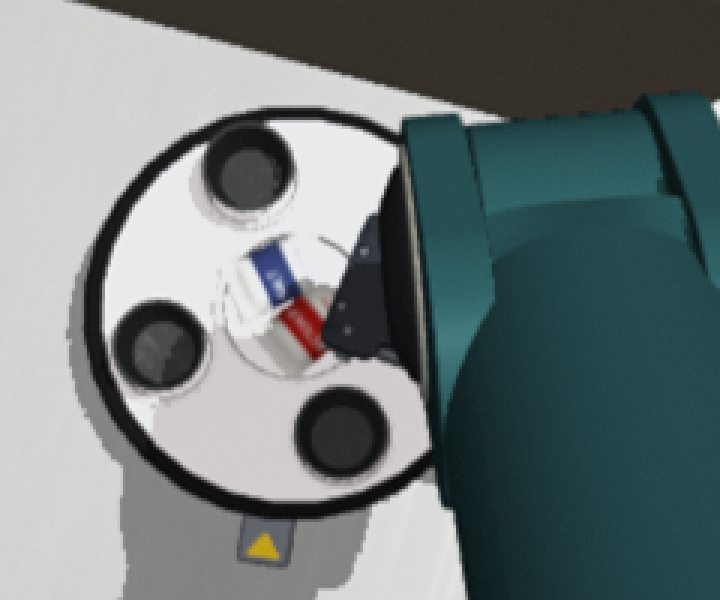

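```bash
python3 -c "
from h import *
X=r.state()['tcp_pos']
for dz in (0,10,20,40,60): print(dz,(proj('side',X+[0,0,dz])-[230,180])*4)
print(proj('side',[411.6,-238.8,175.4]))
im=cv2.imread('pics/side2.png')[360:540,320:480];cv2.imwrite('pics/z.png',cv2.convertScaleAbs(cv2.resize(im,(640,720),interpolation=cv2.INTER_NEAREST)[:600],alpha=3,beta=20))
cv2.imwrite('pics/z1.png',cv2.resize(cv2.imread('pics/side1.png')[200:290,240:340],(600,540),interpolation=cv2.INTER_NEAREST))
"
```

```text
0 [390.91336506 474.65026254]
10 [390.54321878 455.23453789]
20 [390.16902334 435.60641783]
40 [389.40821627 395.69889651]
60 [388.6303914  354.89872037]
[292.31796124 268.59518927]
```

View pics/z.png

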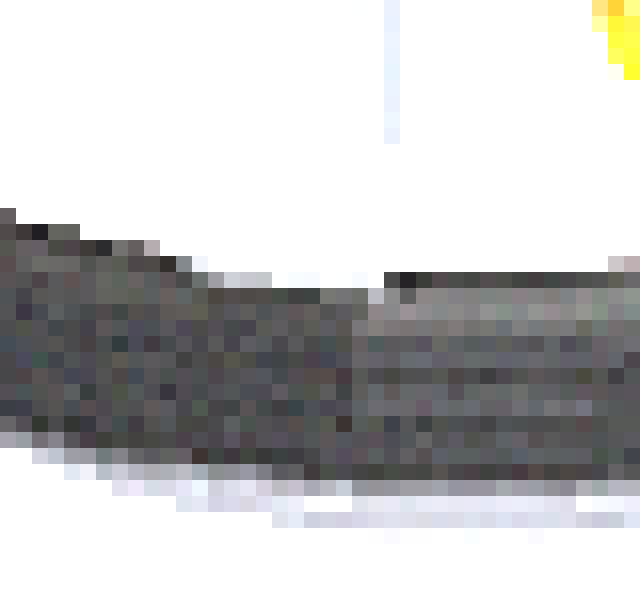

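View pics/z1.png

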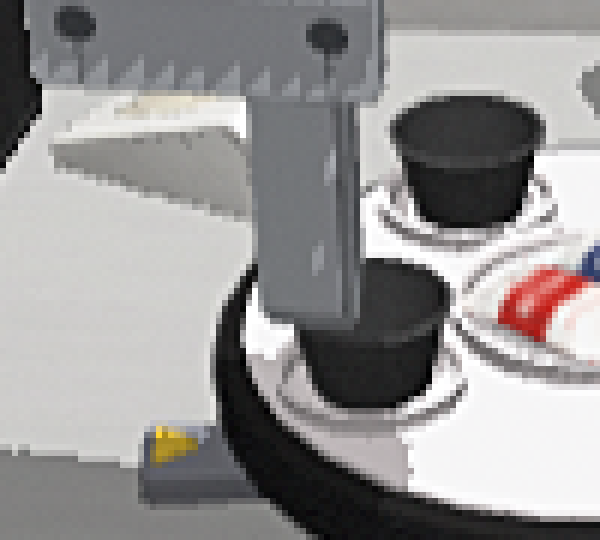

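Request:
{"method": "servo_tool", "body": {"increments": [[-0.0035,-0.0095,0,0],[-0.0035,-0.0095,0,0],[-0.0035,-0.0095,0,0],[-0.0035,-0.0095,0,0],[0,0,0,0]]}}

```text
t: 4.3
tcp_pos: [462.6, -173.7, 38.0]
orientation: [-0.944, 1.366, 0.931]
force: [0.1, -0.2, 0.3]
gripper_width: 0.4
```

```bash
python3 -c "
from h import *
st()
X=r.state()['tcp_pos'];print(proj('side',X))
cv2.imwrite('pics/side3.png',cv2.resize(eyes.read_camera('side')[180:330,230:430],(800,600),interpolation=cv2.INTER_NEAREST))"
```

```text
t 4.3 p [ 462.6 -173.7   38. ] jaw 69.1 r 162.7 th 250.6 F [ 0.1 -0.2  0.3] w 0.4 q7 1.2
[322.77177688 315.1808817 ]
```

View pics/side3.png

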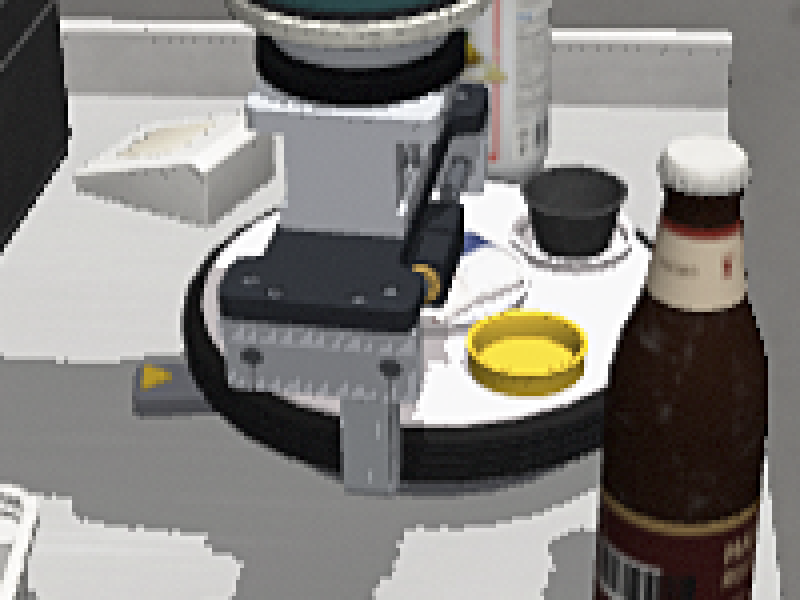

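Request:
{"method": "servo_tool", "body": {"claw": 0, "increments": [[-0.005,-0.015,0.03,0],[-0.005,-0.015,0.03,0],[-0.005,-0.015,0,0],[0,0,0,0],[0,0,0,0],[0,0,0,0],[0,0,0,0],[0,0,0,0]]}}

```text
t: 5.15
tcp_pos: [447.9, -215.1, 99.2]
orientation: [-0.945, 1.364, 0.937]
force: [1.1, -0.4, 0.4]
gripper_width: 60.9
```

```bash
python3 -c "
from h import *
st()
X=r.state()['tcp_pos'];print((proj('side',X)-[230,180])*4)
u=np.array([.357,.934,0])
print([((proj('side',X+u*k)-[230,180])*4).round(0) for k in (-47,47)])
cv2.imwrite('pics/side4.png',cv2.resize(eyes.read_camera('side')[180:330,230:430],(800,600),interpolation=cv2.INTER_NEAREST))"
```

```text
t 5.15 p [ 447.9 -215.1   99.2] jaw 69.4 r 206.6 th 250.6 F [ 1.1 -0.4  0.4] w 60.9 q7 1.37
[347.95850833 481.65135124]
[array([321., 559.]), array([372., 411.])]
```

View pics/side4.png

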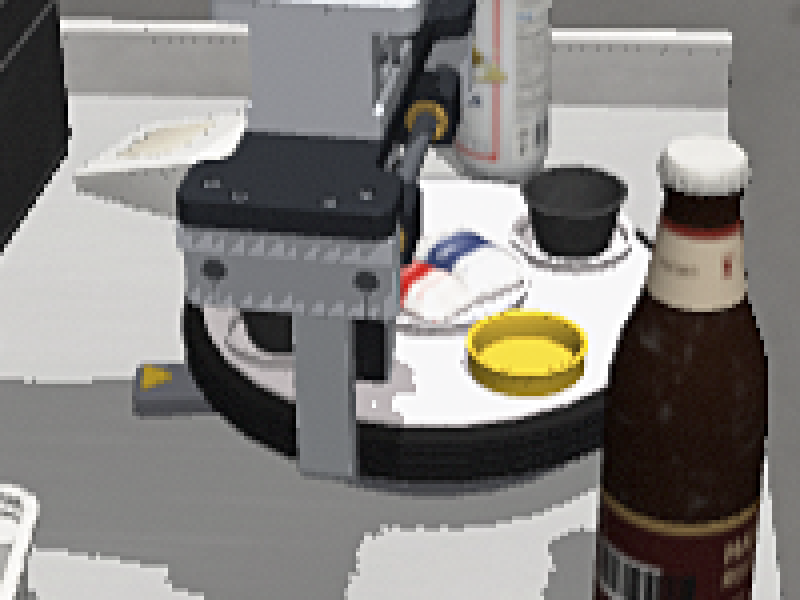

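Request:
{"method": "servo_tool", "body": {"claw": 255, "increments": [[0,0,-0.02,0],[0,0,-0.02,0],[0,0,-0.02,0],[0,0,-0.02,0],[0,0,-0.01,0],[0,0,-0.002,0],[0,0,0,0]]}}

```text
t: 5.9
tcp_pos: [448.9, -213.3, 4.2]
orientation: [-0.947, 1.362, 0.939]
force: [0.7, -0.1, -0.6]
gripper_width: 15.7
```

```bash
python3 -c "
from h import *
st()
X=r.state()['tcp_pos'];print((proj('side',X)-[230,180])*4)
cv2.imwrite('pics/side5.png',cv2.resize(eyes.read_camera('side')[180:330,230:430],(800,600),interpolation=cv2.INTER_NEAREST))"
```

```text
t 5.9 p [ 448.9 -213.3    4.2] jaw 69.6 r 204.6 th 250.7 F [ 0.7 -0.1 -0.6] w 15.7 q7 1.26
[355.91233641 673.95358085]
```

View pics/side5.png

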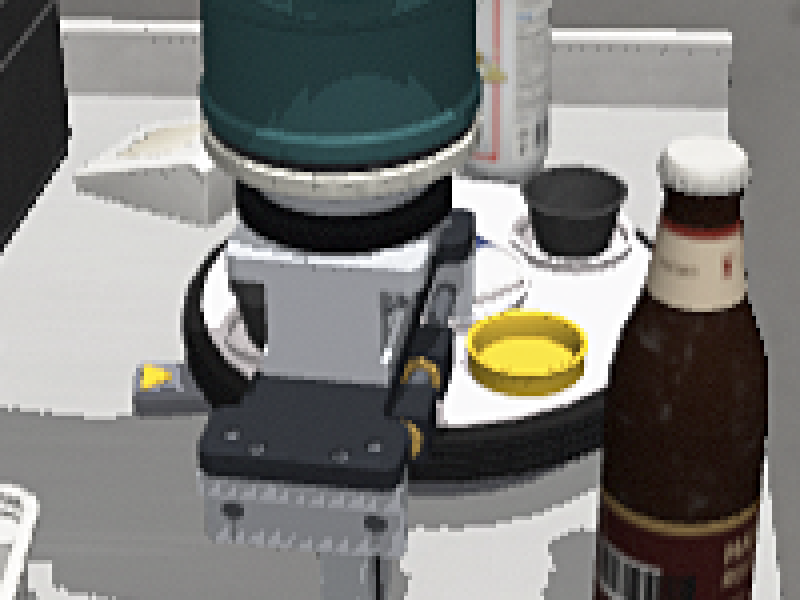

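```bash
python3 -c "
from h import *
st()
X=r.state()['tcp_pos'];print((proj('side',X)-[270,270])*6)
cv2.imwrite('pics/side6.png',cv2.resize(eyes.read_camera('side')[270:370,270:390],(720,600),interpolation=cv2.INTER_NEAREST))"
```

```text
t 5.95 p [ 449.1 -213.5    4.5] jaw 69.5 r 204.7 th 250.8 F [0.7 1.  0. ] w 12.0 q7 1.26
[294.44735131 470.37009914]
```

View pics/side6.png

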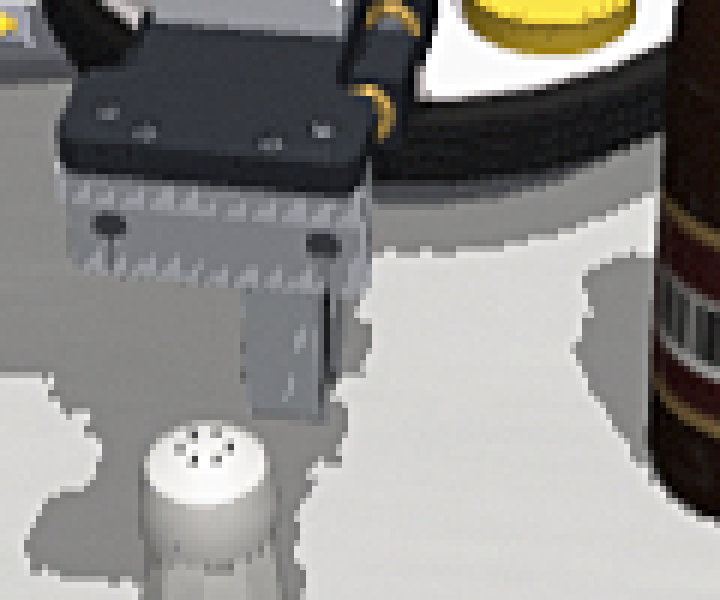

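Request:
{"method": "servo_tool", "body": {"increments": [[0,0,-0.003,0],[0,0,-0.002,0]]}}

```text
t: 6.2
tcp_pos: [450.0, -214.2, 0.9]
orientation: [-0.949, 1.361, 0.935]
force: [-0.0, 0.1, 0.6]
gripper_width: 0.5
```

Request:
{"method": "servo_tool", "body": {"increments": [[0,0,-0.002,0],[0,0,-0.001,0]]}}

```text
t: 6.4
tcp_pos: [450.3, -214.5, -2.0]
orientation: [-0.95, 1.361, 0.934]
force: [0.5, 0.4, 0.3]
gripper_width: 0.2
```

Request:
{"method": "servo_tool", "body": {"increments": [[0,0,-0.003,0],[0,0,-0.002,0]]}}

```text
t: 6.6
tcp_pos: [450.4, -214.6, -7.2]
orientation: [-0.95, 1.36, 0.934]
force: [-0.1, 0.5, -0.0]
gripper_width: 0.4
```

Request:
{"method": "servo_tool", "body": {"increments": [[0,0,-0.002,0],[0,0,-0.002,0]]}}

```text
t: 6.8
tcp_pos: [450.3, -214.5, -11.7]
orientation: [-0.95, 1.361, 0.934]
force: [0.0, -0.9, 0.4]
gripper_width: 0.5
```

Request:
{"method": "servo_tool", "body": {"increments": [[0,0,-0.002,0],[0,0,-0.002,0]]}}

```text
t: 7.0
tcp_pos: [450.2, -214.5, -16.1]
orientation: [-0.95, 1.361, 0.935]
force: [-0.1, 0.2, -0.2]
gripper_width: 0.5
```

Request:
{"method": "servo_tool", "body": {"increments": [[0,0,-0.002,0],[0,0,-0.001,0]]}}

```text
t: 7.2
tcp_pos: [450.2, -214.4, -19.5]
orientation: [-0.95, 1.361, 0.935]
force: [-0.3, -0.3, -0.2]
gripper_width: 0.6
```

Request:
{"method": "servo_tool", "body": {"increments": [[0,0,-0.002,0],[0,0,-0.001,0]]}}

```text
t: 7.4
tcp_pos: [450.2, -214.5, -22.8]
orientation: [-0.95, 1.361, 0.935]
force: [0.1, 0.3, -0.6]
gripper_width: 0.1
```

Request:
{"method": "servo_tool", "body": {"increments": [[0,0,-0.0015,0],[0,0,-0.001,0]]}}

```text
t: 7.6
tcp_pos: [450.3, -214.6, -25.1]
orientation: [-0.95, 1.361, 0.934]
force: [-9.4, 3.9, 34.1]
gripper_width: 0.8
```

Request:
{"method": "servo_tool", "body": {"increments": [[0,0,0.002,0],[0,0,0.001,0]]}}

```text
t: 7.8
tcp_pos: [450.4, -214.5, -22.0]
orientation: [-0.95, 1.361, 0.934]
force: [0.6, -0.1, -0.4]
gripper_width: 0.5
```

```bash
python3 -c "
from h import *
st()
X=r.state()['tcp_pos'];
for dz in (24,26,28):print((proj('side',X+[0,0,dz])-[270,290])*6)
cv2.imwrite('pics/side7.png',cv2.resize(eyes.read_camera('side')[290:390,270:390],(720,600),interpolation=cv2.INTER_NEAREST))"
```

```text
t 7.8 p [ 450.4 -214.5  -22. ] jaw 69.5 r 205.3 th 251.2 F [ 0.6 -0.1 -0.4] w 0.5 q7 1.22
[300.35585799 359.66398446]
[300.18484747 353.8365357 ]
[300.01344151 347.99561151]
```

View pics/side7.png

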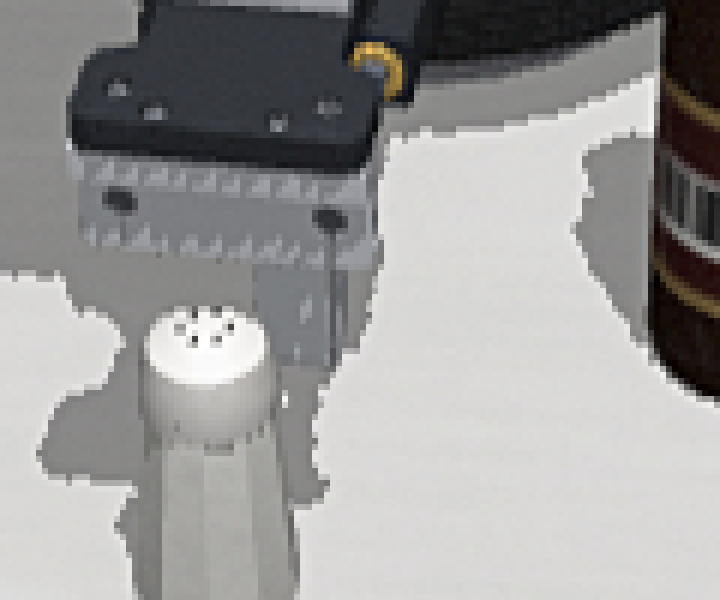

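Request:
{"method": "servo_tool", "body": {"increments": [[0,0.01,0.02,0],[0.005,0.018,0.017,0],[0.005,0.018,0,0],[0.003,0.008,0,0],[0.001,0.003,0,0],[0.001,0.003,0,0]]}}

```text
t: 8.45
tcp_pos: [465.0, -153.8, 15.7]
orientation: [-0.948, 1.362, 0.933]
force: [-0.1, -0.4, 0.5]
gripper_width: 0.3
```

```bash
python3 -c "
from h import *
st()"
```

```text
t 8.45 p [ 465.  -153.8   15.7] jaw 69.4 r 143.2 th 248.9 F [-0.1 -0.4  0.5] w 0.3 q7 1.14
```

Request:
{"method": "servo_tool", "body": {"increments": [[0.001,0.003,0,0],[0.001,0.003,0,0]]}}

```text
t: 8.65
tcp_pos: [466.7, -148.3, 15.1]
orientation: [-0.947, 1.363, 0.933]
force: [0.4, 0.3, 0.6]
gripper_width: 0.2
```

Request:
{"method": "servo_tool", "body": {"increments": [[0.0007,0.0015,0,0]]}}

```text
t: 8.75
tcp_pos: [467.3, -146.8, 14.9]
orientation: [-0.947, 1.364, 0.933]
force: [-0.8, -0.3, -0.4]
gripper_width: 0.6
```

Request:
{"method": "servo_tool", "body": {"increments": [[0.0007,0.001,0,0]]}}

```text
t: 8.85
tcp_pos: [467.9, -145.8, 14.8]
orientation: [-0.946, 1.364, 0.933]
force: [0.2, -1.4, -0.5]
gripper_width: 0.7
```

Request:
{"method": "servo_tool", "body": {"increments": [[0.0005,0.001,0,0]]}}

```text
t: 8.95
tcp_pos: [468.5, -144.9, 14.8]
orientation: [-0.946, 1.364, 0.933]
force: [-0.6, 0.4, 0.3]
gripper_width: 0.4
```

Request:
{"method": "servo_tool", "body": {"increments": [[0.0005,0.001,0,0]]}}

```text
t: 9.05
tcp_pos: [468.9, -143.9, 14.7]
orientation: [-0.946, 1.364, 0.933]
force: [-0.0, 0.4, -0.7]
gripper_width: 0.6
```

Request:
{"method": "servo_tool", "body": {"increments": [[0.0005,0.0013,0,0],[0.0005,0.0013,0,0]]}}

```text
t: 9.25
tcp_pos: [470.0, -141.3, 14.7]
orientation: [-0.946, 1.364, 0.933]
force: [0.5, 0.0, 0.9]
gripper_width: 0.6
```

Request:
{"method": "servo_tool", "body": {"increments": [[0.0003,0.001,0,0],[0.0003,0.0005,0,0]]}}

```text
t: 9.45
tcp_pos: [470.7, -139.6, 14.7]
orientation: [-0.946, 1.364, 0.933]
force: [-0.6, 0.4, -0.7]
gripper_width: 0.6
```

Request:
{"method": "servo_tool", "body": {"increments": [[0.0003,0.001,0,0],[0.0003,0.0005,0,0]]}}

```text
t: 9.65
tcp_pos: [471.1, -138.2, 14.7]
orientation: [-0.946, 1.365, 0.933]
force: [-2.0, -3.5, 0.8]
gripper_width: 0.5
```

Request:
{"method": "servo_tool", "body": {"increments": [[0.0003,0.001,0,0],[0.0003,0.0005,0,0]]}}

```text
t: 9.85
tcp_pos: [471.1, -138.3, 14.7]
orientation: [-0.946, 1.367, 0.931]
force: [-1.2, -4.5, 1.8]
gripper_width: 0.7
```

Request:
{"method": "servo_tool", "body": {"increments": [[0.0003,0.001,0,0],[0.0003,0.0005,0,0]]}}

```text
t: 10.05
tcp_pos: [471.0, -138.4, 14.7]
orientation: [-0.946, 1.37, 0.93]
force: [-2.5, -3.0, 2.0]
gripper_width: 0.6
```

```bash
cat >> h.py <<'E'
def rows(n,step,bias,dz=0):
    s=r.state();p=s['tcp_pos'];d=p[:2]-C;R=np.hypot(*d);th=np.degrees(np.arctan2(d[1],d[0]))%360
    out=[]
    for i in range(n):
        a,b=np.radians(th-step*i),np.radians(th-step*(i+1))
        v=(R-bias)*np.array([np.cos(b),np.sin(b)])-R*np.array([np.cos(a),np.sin(a)])
        out.append([round(float(v[0])/1e3,4),round(float(v[1])/1e3,4),dz,-step])
    print(out)
E
python3 -c "
from h import *
st();rows(5,2,1.2)"
```

```text
t 10.05 p [ 471.  -138.4   14.7] jaw 69.1 r 126.6 th 249.0 F [-2.5 -3.   2. ] w 0.6 q7 1.09
[[-0.0036, 0.0028, 0, -2], [-0.0035, 0.0029, 0, -2], [-0.0034, 0.003, 0, -2], [-0.0033, 0.0031, 0, -2], [-0.0032, 0.0032, 0, -2]]
```

Request:
{"method": "servo_tool", "body": {"increments": [[-0.0036,0.0028,0,-2],[-0.0035,0.0029,0,-2],[-0.0034,0.003,0,-2],[-0.0033,0.0031,0,-2],[-0.0032,0.0032,0,-2]]}}

```text
t: 10.55
tcp_pos: [451.9, -129.1, 14.8]
orientation: [-0.806, 1.437, 0.786]
force: [-2.4, -7.5, 2.1]
gripper_width: 0.3
```

```bash
cat >> h.py <<'E'
def pk(name):
    im=eyes.read_camera('side');y=[c for c in yellow('side',im)[0] if c[0][4]>150]
    for s_,c in y:
        p=ray('side',*c,65);d=p[:2]-C;print('pocket',p.round(1),'ang',(np.degrees(np.arctan2(d[1],d[0]))%360).round(1),'r',np.hypot(*d).round(1))
    cv2.imwrite(f'pics/{name}.png',im)
E
python3 -c "
from h import *
st();pk('s8');rows(8,3,1.2)"
```

```text
t 10.55 p [ 451.9 -129.1   14.8] jaw 58.4 r 126.6 th 239.3 F [-2.4 -7.5  2.1] w 0.3 q7 0.91
pocket [533.6 -93.   65. ] ang 283.2 r 74.8
[[-0.0049, 0.0046, 0, -3], [-0.0047, 0.0048, 0, -3], [-0.0044, 0.005, 0, -3], [-0.0041, 0.0053, 0, -3], [-0.0039, 0.0055, 0, -3], [-0.0036, 0.0057, 0, -3], [-0.0033, 0.0059, 0, -3], [-0.003, 0.006, 0, -3]]
```

Request:
{"method": "servo_tool", "body": {"increments": [[-0.0049,0.0046,0,-3],[-0.0047,0.0048,0,-3],[-0.0044,0.005,0,-3],[-0.0041,0.0053,0,-3],[-0.0039,0.0055,0,-3],[-0.0036,0.0057,0,-3]]}}

```text
t: 11.2
tcp_pos: [423.5, -105.5, 15.4]
orientation: [-0.549, 1.528, 0.524]
force: [0.3, -6.6, -0.4]
gripper_width: 0.3
```

```bash
python3 -c "
from h import *
st();pk('s9');rows(8,3,1.4)"
```

```text
t 11.2 p [ 423.5 -105.5   15.4] jaw 39.1 r 126.2 th 222.5 F [ 0.3 -6.6 -0.4] w 0.3 q7 0.58
pocket [520.2 -94.3  65. ] ang 272.9 r 74.2
[[-0.0032, 0.0059, 0, -3], [-0.0029, 0.0061, 0, -3], [-0.0026, 0.0062, 0, -3], [-0.0022, 0.0063, 0, -3], [-0.0019, 0.0064, 0, -3], [-0.0016, 0.0065, 0, -3], [-0.0012, 0.0066, 0, -3], [-0.0009, 0.0067, 0, -3]]
```

```bash
python3 -c "
from h import *
rows(5,2,2.2)"
```

```text
[[-0.0012, 0.0047, 0, -2], [-0.001, 0.0048, 0, -2], [-0.0009, 0.0048, 0, -2], [-0.0007, 0.0048, 0, -2], [-0.0005, 0.0049, 0, -2]]
```

Request:
{"method": "servo_tool", "body": {"increments": [[-0.0012,0.0047,0,-2],[-0.001,0.0048,0,-2]]}}

```text
t: 11.45
tcp_pos: [419.6, -99.6, 15.5]
orientation: [-0.489, 1.546, 0.46]
force: [-3.3, -20.3, -0.8]
gripper_width: 0.2
```

```bash
python3 -c "
from h import *
st();pk('s10');rows(5,2,2.2)"
```

```text
t 11.45 p [419.6 -99.6  15.5] jaw 34.6 r 125.3 th 219.3 F [ -3.3 -20.3  -0.8] w 0.2 q7 0.49
pocket [520.1 -94.4  65. ] ang 272.8 r 74.3
[[-0.0009, 0.0048, 0, -2], [-0.0008, 0.0048, 0, -2], [-0.0006, 0.0048, 0, -2], [-0.0004, 0.0048, 0, -2], [-0.0003, 0.0049, 0, -2]]
```

Request:
{"method": "servo_tool", "body": {"increments": [[-0.0005,-0.0005,0,0]]}}

```text
t: 11.6
tcp_pos: [418.7, -100.2, 15.5]
orientation: [-0.487, 1.547, 0.457]
force: [-0.9, 0.5, 1.1]
gripper_width: -0.1
```

```bash
python3 -c "
from h import *
st();pk('s11')"
```

```text
t 11.6 p [ 418.7 -100.2   15.5] jaw 34.4 r 126.4 th 219.3 F [-0.9  0.5  1.1] w -0.1 q7 0.49
pocket [520.4 -94.3  65. ] ang 273.0 r 74.2
```

View pics/s11.png

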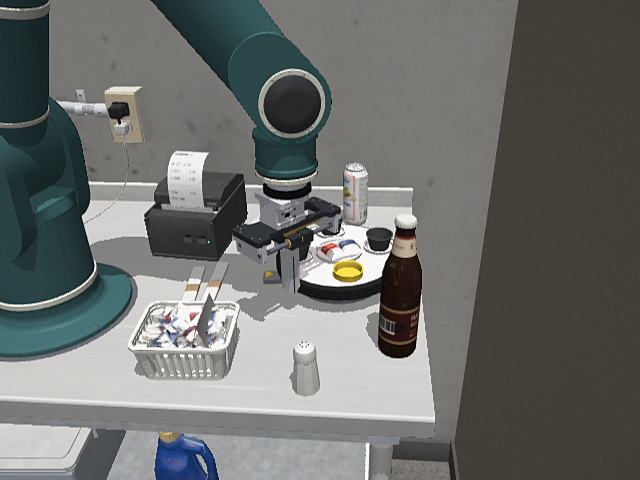

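Request:
{"method": "servo_tool", "body": {"increments": [[0.0003,0.0003,0,4],[0.0006,0.0005,0,0]]}}

```text
t: 11.85
tcp_pos: [419.2, -99.6, 15.5]
orientation: [-0.544, 1.534, 0.512]
force: [-6.2, -7.9, 1.1]
gripper_width: 0.3
```

Request:
{"method": "servo_tool", "body": {"increments": [[0.0008,0.0007,0,0]]}}

```text
t: 11.95
tcp_pos: [419.2, -99.6, 15.4]
orientation: [-0.542, 1.536, 0.51]
force: [-6.6, -9.4, 5.3]
gripper_width: 0.2
```

Request:
{"method": "servo_tool", "body": {"increments": [[0.0003,0.0022,0,-0.5]]}}

```text
t: 12.05
tcp_pos: [418.8, -98.8, 15.4]
orientation: [-0.534, 1.54, 0.501]
force: [-5.9, -18.0, 5.8]
gripper_width: 0.6
```

Request:
{"method": "servo_tool", "body": {"increments": [[0.0003,0.0022,0,-0.5]]}}

```text
t: 12.15
tcp_pos: [418.5, -98.6, 15.5]
orientation: [-0.526, 1.545, 0.49]
force: [-3.5, -18.5, 3.1]
gripper_width: 0.3
```

```bash
python3 -c "
from h import *
st();pk('s12')"
```

```text
t 12.15 p [418.5 -98.6  15.5] jaw 37.0 r 125.5 th 218.7 F [ -3.5 -18.5   3.1] w 0.3 q7 0.51
pocket [520.2 -94.3  65. ] ang 272.9 r 74.2
```

```bash
python3 -c "
from h import *
im=cv2.imread('pics/s12.png');cv2.imwrite('pics/z12.png',cv2.resize(im[190:310,220:400],(800,533),interpolation=cv2.INTER_CUBIC))
im=eyes.read_camera('top');cv2.imwrite('pics/t12.png',cv2.resize(im[140:340,200:440],(720,600),interpolation=cv2.INTER_CUBIC))"
```

```text
(no output)
```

View pics/z12.png

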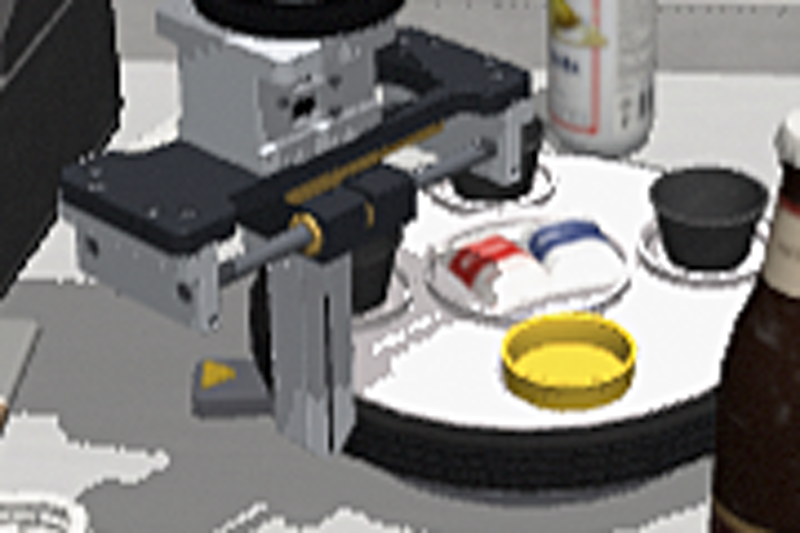

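View pics/t12.png

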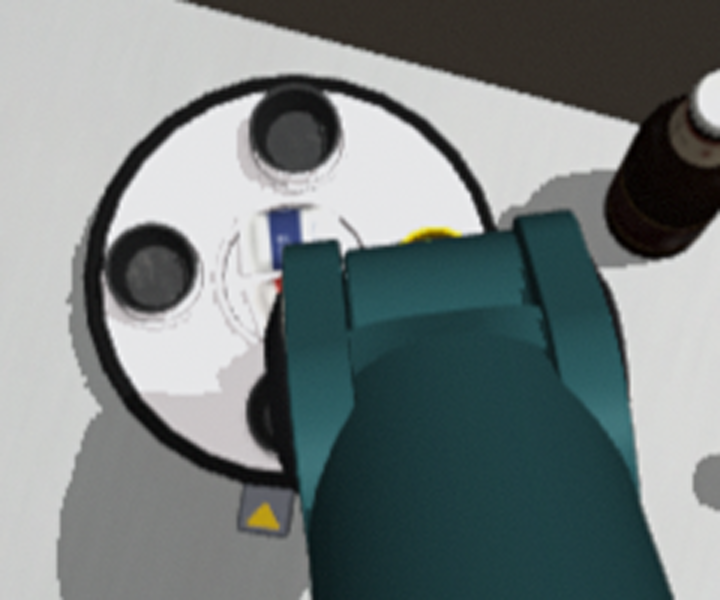

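Request:
{"method": "servo_tool", "body": {"increments": [[0.0,0.0023,0,0]]}}

```text
t: 12.35
tcp_pos: [418.1, -98.3, 15.6]
orientation: [-0.524, 1.546, 0.486]
force: [-2.5, -13.7, -0.2]
gripper_width: 0.1
```

```bash
cat >> h.py <<'E'
def dec(cx=0):
    s=r.state();d=s['tcp_pos'][:2]-C;u=d/np.hypot(*d);t=np.array([u[1],-u[0]]);F=s['force'][:2]
    print('N',(F@u).round(1),'T',(-F@t).round(1),'|F|',np.linalg.norm(s['force']).round(1),'torque',s['torque'].round(2),'u',u.round(3),'t',t.round(3))
E
python3 -c "
from h import *
st();dec();pk('s13')"
```

```text
t 12.35 p [418.1 -98.3  15.6] jaw 36.8 r 125.6 th 218.4 F [ -2.5 -13.7  -0.2] w 0.1 q7 0.51
N 10.5 T 9.1 |F| 13.9 torque [-3.13  0.57 -0.14] u [-0.783 -0.622] t [-0.622  0.783]
pocket [520.3 -94.4  65. ] ang 272.9 r 74.2
```

```bash
python3 -c "
from h import *
a=ray('top',200+295/3,140+128/3,88);b=ray('top',200+151/3,140+267/3,88)
for p in (a,b):
  d=p[:2]-C;print(p.round(1),np.hypot(*d),np.degrees(np.arctan2(d[1],d[0]))%360)
for p in (ray('top',283,185.7,88),ray('top',253,244.7,88),ray('top',314,273.8,88)):
  d=p[:2]-C;print(p.round(1),np.hypot(*d),np.degrees(np.arctan2(d[1],d[0]))%360)
"
```

```text
[594.1 -19.   88. ] 77.56140970733904 0.8851522343179331
[516.  57.  88.] 77.22672782129156 90.33613713229406
[588.6   6.   88. ] 76.6966755855613 19.935545087935406
[490.5  51.9  88. ] 76.67817618187922 109.83695088588863
[444.9 -46.9  88. ] 76.44775607787811 200.41750485384912
```

```bash
python3 -c "
from h import *
X=np.array([418.5,-98.6,40])
print(proj('side',X))
im=cv2.imread('pics/s13.png')
print(ray('side',291,289,40))
cv2.imwrite('pics/z13.png',cv2.resize(im[235:305,260:330],(600,600),interpolation=cv2.INTER_NEAREST))"
```

```text
[289.96759827 290.91619048]
[420.9344162  -93.27640182  40.        ]
```

View pics/z13.png

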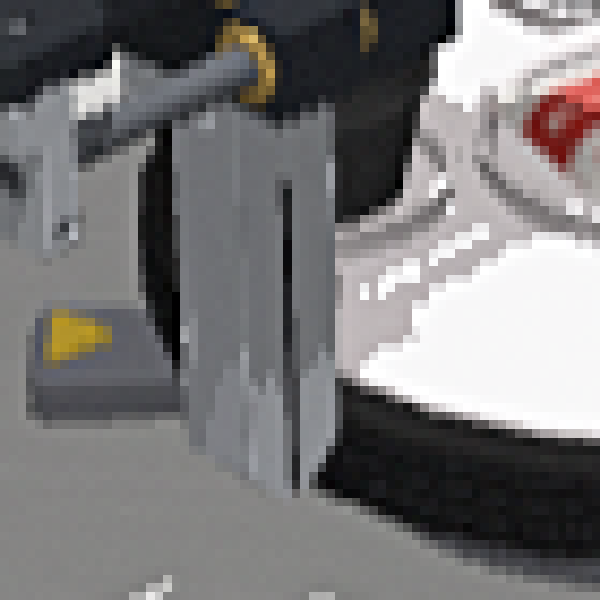

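Request:
{"method": "servo_tool", "body": {"increments": [[0.0004,0.0024,0,0],[0.0004,0.0026,0,0]]}}

```text
t: 12.6
tcp_pos: [417.7, -97.8, 15.7]
orientation: [-0.522, 1.551, 0.477]
force: [-2.5, -22.5, -1.4]
gripper_width: 0.3
```

```bash
python3 -c "
from h import *
st();dec();pk('s14')"
```

```text
t 12.6 p [417.7 -97.8  15.7] jaw 36.3 r 125.6 th 218.2 F [ -2.5 -22.5  -1.4] w 0.3 q7 0.49
N 15.8 T 16.1 |F| 22.6 torque [-5.31  0.35 -0.17] u [-0.786 -0.618] t [-0.618  0.786]
pocket [520.1 -94.2  65. ] ang 272.8 r 74.1
```

```bash
python3 -c "
from h import *
X=np.array([417.7,-97.8,0])
for z in (40,80,100,110,120,130): print(z,((proj('side',X+[0,0,z])-[260,235])*8.57).round(0))
i=np.array([.786,.618,0])
for k in (20,40): print(k,[((proj('side',X+i*k+[0,0,z])-[260,235])*8.57).round(0) for z in (80,100,120)])
s=r.state();print(s['q'].round(3),s['tau'].round(2))
"
```

```text
40 [252. 477.]
80 [242. 310.]
100 [237. 224.]
110 [234. 180.]
120 [231. 135.]
130 [229.  90.]
20 [array([313., 268.]), array([309., 182.]), array([304.,  95.])]
40 [array([383., 227.]), array([379., 142.]), array([375.,  55.])]
[ 0.469  0.37  -0.395  2.186  0.297  0.658  0.491] [ -7.28 -61.22 -13.18 -28.39  -3.01  -2.15   0.42]
```

```bash
python3 -c "
from h import *
rows(9,-3,0.9)"
```

```text
[[0.0049, -0.0045, 0, 3], [0.0051, -0.0042, 0, 3], [0.0053, -0.0039, 0, 3], [0.0055, -0.0037, 0, 3], [0.0057, -0.0034, 0, 3], [0.0059, -0.0031, 0, 3], [0.006, -0.0028, 0, 3], [0.0062, -0.0024, 0, 3], [0.0063, -0.0021, 0, 3]]
```

Request:
{"method": "servo_tool", "body": {"increments": [[0.0049,-0.0045,0,3],[0.0051,-0.0042,0,3],[0.0053,-0.0039,0,3],[0.0055,-0.0037,0,3],[0.0057,-0.0034,0,3],[0.0059,-0.0031,0,3],[0.006,-0.0028,0,3]]}}

```text
t: 13.35
tcp_pos: [450.5, -128.4, 15.5]
orientation: [-0.813, 1.473, 0.756]
force: [-4.9, -5.4, 7.2]
gripper_width: 0.4
```

```bash
python3 -c "
from h import *
st();dec();pk('s15');rows(9,4,1.4)"
```

```text
t 13.35 p [ 450.5 -128.4   15.5] jaw 57.3 r 126.7 th 238.6 F [-4.9 -5.4  7.2] w 0.4 q7 0.84
N 7.2 T -1.4 |F| 10.2 torque [-1.32  1.06 -0.04] u [-0.521 -0.854] t [-0.854  0.521]
pocket [546.3 -89.3  65. ] ang 293.3 r 75.3
[[-0.0066, 0.006, 0, -4], [-0.0062, 0.0064, 0, -4], [-0.0057, 0.0068, 0, -4], [-0.0052, 0.0072, 0, -4], [-0.0047, 0.0075, 0, -4], [-0.0042, 0.0079, 0, -4], [-0.0036, 0.0081, 0, -4], [-0.0031, 0.0084, 0, -4], [-0.0025, 0.0086, 0, -4]]
```

```bash
python3 -c "
from h import *
print(Ro.from_rotvec(r.state()['orientation']).as_matrix()[:,0].round(3))
rows(6,7,1.6)"
```

```text
[-0.023 -0.053 -0.998]
[[-0.0118, 0.01, 0, -7], [-0.0105, 0.0114, 0, -7], [-0.009, 0.0126, 0, -7], [-0.0074, 0.0136, 0, -7], [-0.0057, 0.0144, 0, -7], [-0.0039, 0.0149, 0, -7]]
```

Request:
{"method": "servo_tool", "body": {"increments": [[-0.0066,0.006,0,-4],[-0.011,0.0105,0,-7],[-0.0095,0.012,0,-7],[-0.008,0.0132,0,-7],[-0.0062,0.0142,0,-7]]}}

```text
t: 13.9
tcp_pos: [405.1, -80.0, 15.4]
orientation: [-0.344, 1.611, 0.305]
force: [-8.8, -7.7, 5.1]
gripper_width: 0.3
```

```bash
python3 -c "
from h import *
st();dec();pk('s16');
print(Ro.from_rotvec(r.state()['orientation']).as_matrix()[:,0].round(3))
rows(9,4,1.4)"
```

```text
t 13.9 p [405.1 -80.   15.4] jaw 23.5 r 126.5 th 208.2 F [-8.8 -7.7  5.1] w 0.3 q7 0.26
N 11.4 T 2.6 |F| 12.8 torque [-1.76  1.97  0.06] u [-0.881 -0.473] t [-0.473  0.881]
pocket [512.4 -94.1  65. ] ang 266.8 r 74.0
[-0.059 -0.035 -0.998]
[[-0.0024, 0.0085, 0, -4], [-0.0018, 0.0087, 0, -4], [-0.0012, 0.0088, 0, -4], [-0.0006, 0.0089, 0, -4], [0.0, 0.0089, 0, -4], [0.0007, 0.0089, 0, -4], [0.0013, 0.0088, 0, -4], [0.0019, 0.0087, 0, -4], [0.0025, 0.0085, 0, -4]]
```

Request:
{"method": "servo_tool", "body": {"increments": [[-0.002,0.0085,0,-4],[-0.003,0.015,0,-7],[-0.0015,0.015,0,-7]]}}

```text
t: 14.25
tcp_pos: [391.1, -41.1, 14.7]
orientation: [-0.068, 1.649, 0.045]
force: [-8.7, -3.4, 10.6]
gripper_width: 0.6
```

```bash
python3 -c "
from h import *
st();dec();pk('s17');
print(Ro.from_rotvec(r.state()['orientation']).as_matrix()[:,0].round(3))
rows(9,4,1.4)"
```

```text
t 14.25 p [391.1 -41.1  14.7] jaw 4.1 r 127.2 th 189.5 F [-8.7 -3.4 10.6] w 0.6 q7 -0.09
N 9.1 T 1.9 |F| 14.1 torque [-0.69  1.99  0.04] u [-0.986 -0.165] t [-0.165  0.986]
pocket [488.9 -88.1  65. ] ang 247.9 r 73.3
[-0.079 -0.016 -0.997]
[[0.0004, 0.0089, 0, -4], [0.001, 0.0089, 0, -4], [0.0016, 0.0088, 0, -4], [0.0022, 0.0086, 0, -4], [0.0028, 0.0085, 0, -4], [0.0034, 0.0082, 0, -4], [0.004, 0.008, 0, -4], [0.0045, 0.0077, 0, -4], [0.0051, 0.0074, 0, -4]]
```

Request:
{"method": "servo_tool", "body": {"increments": [[-0.01,-0.002,0,0],[-0.008,-0.0015,0,0],[0.007,-0.016,0,7],[0.007,-0.016,0,7],[0.007,-0.016,0,7],[0.007,-0.016,0,7],[0.0135,-0.011,0,7],[0.0135,-0.011,0,7],[0.0135,-0.011,0,7],[0.0135,-0.011,0,7],[0,0,0,4]]}}

```text
t: 15.4
tcp_pos: [454.3, -155.5, 15.3]
orientation: [-0.946, 1.439, 0.858]
force: [0.3, 1.0, -0.5]
gripper_width: 0.5
```

```bash
python3 -c "
from h import *
st();dec();pk('s18');
print(Ro.from_rotvec(r.state()['orientation']).as_matrix()[:,0].round(3))"
```

```text
t 15.4 p [ 454.3 -155.5   15.3] jaw 65.9 r 149.0 th 245.3 F [ 0.3  1.  -0.5] w 0.5 q7 1.0
N -1.0 T -0.2 |F| 1.2 torque [ 0.1  -0.19  0.02] u [-0.418 -0.909] t [-0.909  0.418]
pocket [495.4 -89.3  65. ] ang 253.0 r 72.3
[-0.021 -0.076 -0.997]
```

```bash
python3 -c "
from h import *
a=cv2.imread('pics/s17.png')[190:310,220:400];b=cv2.imread('pics/s18.png')[190:310,220:400]
cv2.imwrite('pics/z18.png',cv2.resize(np.hstack([a,b]),(800,267),interpolation=cv2.INTER_CUBIC))"
```

```text
(no output)
```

View pics/z18.png

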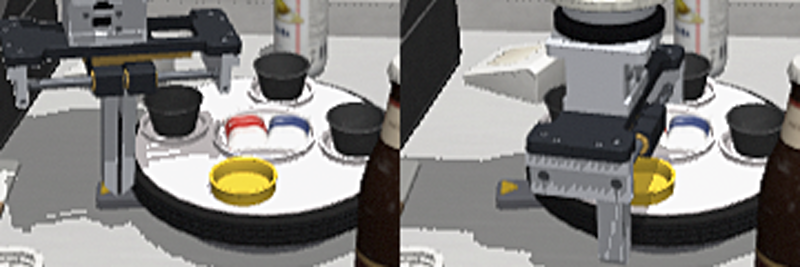

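Request:
{"method": "servo_tool", "body": {"increments": [[0.004,0.009,0,0],[0.003,0.0065,0,0],[0.001,0.002,0,0],[0.0006,0.0012,0,0],[0.0006,0.0012,0,0],[0.0004,0.0009,0,0]]}}

```text
t: 16.05
tcp_pos: [460.0, -137.0, 15.2]
orientation: [-0.942, 1.451, 0.851]
force: [-2.2, -8.9, 0.4]
gripper_width: 0.2
```

```bash
python3 -c "
from h import *
st();dec();rows(8,3,1.0)"
```

```text
t 16.05 p [ 460.  -137.    15.2] jaw 65.4 r 129.8 th 244.2 F [-2.2 -8.9  0.4] w 0.2 q7 0.94
N 9.0 T 1.8 |F| 9.1 torque [-1.8   0.21 -0.03] u [-0.436 -0.9  ] t [-0.9    0.436]
[[-0.0056, 0.004, 0, -3], [-0.0053, 0.0043, 0, -3], [-0.0051, 0.0046, 0, -3], [-0.0049, 0.0048, 0, -3], [-0.0046, 0.0051, 0, -3], [-0.0043, 0.0053, 0, -3], [-0.004, 0.0055, 0, -3], [-0.0038, 0.0057, 0, -3]]
```

```bash
python3 -c "
from h import *
rows(10,5,1.1)"
```

```text
[[-0.0094, 0.0063, 0, -5], [-0.0088, 0.0071, 0, -5], [-0.0082, 0.0079, 0, -5], [-0.0074, 0.0085, 0, -5], [-0.0067, 0.0092, 0, -5], [-0.0059, 0.0097, 0, -5], [-0.005, 0.0102, 0, -5], [-0.0041, 0.0106, 0, -5], [-0.0031, 0.0109, 0, -5], [-0.0022, 0.0111, 0, -5]]
```

Request:
{"method": "servo_tool", "body": {"increments": [[-0.0094,0.0063,0,-5],[-0.0088,0.0071,0,-5],[-0.0082,0.0079,0,-5],[-0.0074,0.0085,0,-5],[-0.0067,0.0092,0,-5]]}}

```text
t: 16.55
tcp_pos: [415.3, -101.0, 15.3]
orientation: [-0.572, 1.591, 0.505]
force: [-2.7, -5.3, 2.4]
gripper_width: -0.1
```

```bash
python3 -c "
from h import *
st();dec();pk('s19');rows(5,5,1.1)"
```

```text
t 16.55 p [ 415.3 -101.    15.3] jaw 39.0 r 129.5 th 218.6 F [-2.7 -5.3  2.4] w -0.1 q7 0.49
N 5.5 T 2.5 |F| 6.5 torque [-1.23  0.48  0.01] u [-0.781 -0.624] t [-0.624  0.781]
pocket [461.7 -68.   65. ] ang 221.1 r 72.7
[[-0.0056, 0.0098, 0, -5], [-0.0047, 0.0103, 0, -5], [-0.0038, 0.0106, 0, -5], [-0.0029, 0.0109, 0, -5], [-0.0019, 0.0111, 0, -5]]
```

Request:
{"method": "servo_tool", "body": {"increments": [[-0.0054,0.0099,0,-5],[-0.0045,0.0104,0,-5],[-0.0036,0.0107,0,-5],[-0.0027,0.011,0,-5]]}}

```text
t: 17.0
tcp_pos: [392.6, -58.4, 15.2]
orientation: [-0.265, 1.66, 0.222]
force: [-4.1, -5.3, 5.0]
gripper_width: 0.5
```

```bash
python3 -c "
from h import *
st();dec();pk('s20');im=eyes.read_camera('top');cv2.imwrite('pics/t20.png',cv2.resize(im[140:340,200:440],(720,600),interpolation=cv2.INTER_CUBIC))
print(Ro.from_rotvec(r.state()['orientation']).as_matrix()[:,0].round(3))"
```

```text
t 17.0 p [392.6 -58.4  15.2] jaw 17.5 r 129.7 th 197.1 F [-4.1 -5.3  5. ] w 0.5 q7 0.12
N 5.5 T 3.9 |F| 8.4 torque [-0.91  0.94 -0.05] u [-0.956 -0.295] t [-0.295  0.956]
pocket [446.4 -43.4  65. ] ang 198.3 r 73.8
[-0.097 -0.041 -0.994]
```

View pics/t20.png

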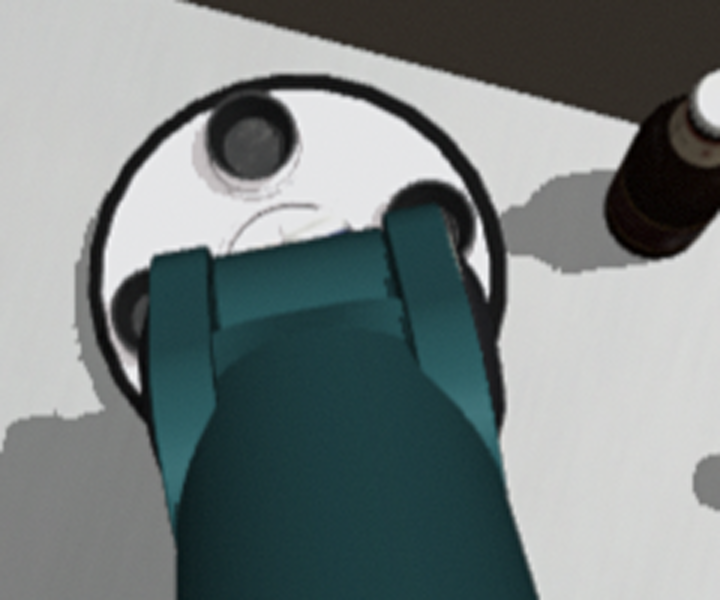

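Request:
{"method": "servo_tool", "body": {"increments": [[-0.009,-0.003,0,0],[-0.009,-0.003,0,2],[0.008,-0.017,0,7],[0.008,-0.017,0,7],[0.013,-0.015,0,7],[0.013,-0.015,0,7],[0,0,0,0]]}}

```text
t: 17.8
tcp_pos: [414.0, -127.9, 15.7]
orientation: [-0.717, 1.559, 0.629]
force: [-0.7, 0.2, -1.1]
gripper_width: 0.4
```

```bash
python3 -c "
from h import *
st();dec();pk('s21')"
```

```text
t 17.8 p [ 414.  -127.9   15.7] jaw 48.8 r 148.6 th 226.4 F [-0.7  0.2 -1.1] w 0.4 q7 0.68
N 0.4 T -0.7 |F| 1.4 torque [ 0.11 -0.2  -0.02] u [-0.689 -0.724] t [-0.724  0.689]
pocket [456.5 -46.2  65. ] ang 203.4 r 65.4
```

Move in to contact at r ≈ 130.

Request:
{"method": "servo_tool", "body": {"increments": [[0.006,0.006,0,0],[0.004,0.0045,0,0],[0.0012,0.0012,0,-1],[0.001,0.001,0,0],[0.0008,0.0008,0,0],[0.0007,0.0007,0,0]]}}

```text
t: 18.45
tcp_pos: [422.7, -111.3, 15.5]
orientation: [-0.691, 1.577, 0.605]
force: [-4.0, -7.1, 5.8]
gripper_width: 0.8
```

```bash
python3 -c "
from h import *
st();dec();rows(5,6,1.4)"
```

```text
t 18.45 p [ 422.7 -111.3   15.5] jaw 46.9 r 130.8 th 224.2 F [-4.  -7.1  5.8] w 0.8 q7 0.61
N 7.8 T 2.3 |F| 10.0 torque [-1.49  0.88  0.01] u [-0.717 -0.697] t [-0.697  0.717]
[[-0.0079, 0.0112, 0, -6], [-0.0067, 0.0119, 0, -6], [-0.0054, 0.0126, 0, -6], [-0.0041, 0.0131, 0, -6], [-0.0027, 0.0134, 0, -6]]
```

Request:
{"method": "servo_tool", "body": {"increments": [[-0.005,0.0075,0,-4],[-0.007,0.0117,0,-6],[-0.0057,0.0125,0,-6],[-0.0044,0.013,0,-6]]}}

```text
t: 18.85
tcp_pos: [395.1, -69.9, 15.5]
orientation: [-0.356, 1.667, 0.301]
force: [-3.3, -9.4, 0.5]
gripper_width: 0.4
```

```bash
cat >>h.py <<'E'
def tilt(): print('toolx',Ro.from_rotvec(r.state()['orientation']).as_matrix()[:,0].round(3))
E
python3 -c "
from h import *
st();dec();pk('s22');tilt();rows(5,5,1.4)
im=eyes.read_camera('top');cv2.imwrite('pics/t22.png',cv2.resize(im[140:340,200:440],(720,600),interpolation=cv2.INTER_CUBIC))"
```

```text
t 18.85 p [395.1 -69.9  15.5] jaw 23.6 r 131.2 th 202.3 F [-3.3 -9.4  0.5] w 0.4 q7 0.21
N 6.6 T 7.5 |F| 10.0 torque [-2.15  0.61  0.08] u [-0.925 -0.379] t [-0.379  0.925]
pocket [444.4 -19.3  65. ] ang 179.3 r 72.1
toolx [-0.111 -0.057 -0.992]
[[-0.0024, 0.0112, 0, -5], [-0.0014, 0.0114, 0, -5], [-0.0004, 0.0115, 0, -5], [0.0006, 0.0115, 0, -5], [0.0016, 0.0114, 0, -5]]
```

View pics/t22.png

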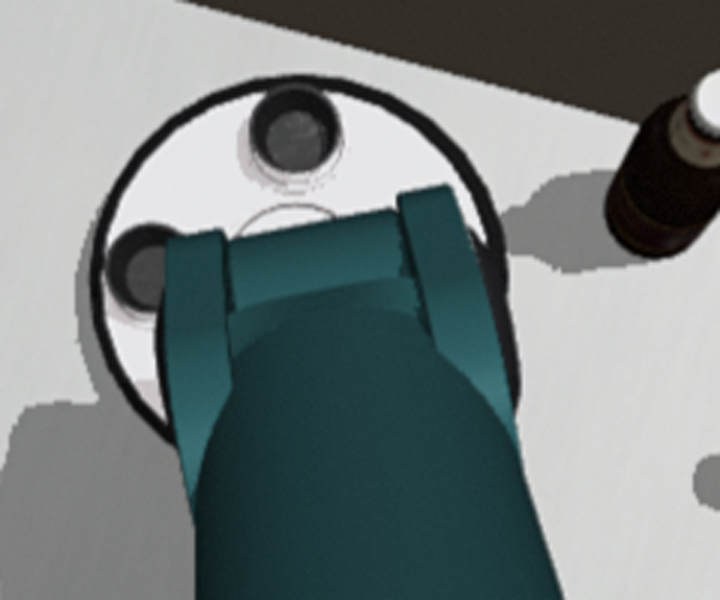

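View pics/s22.png

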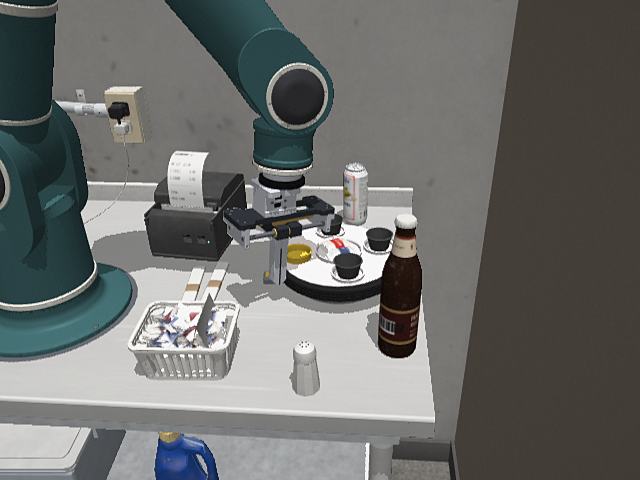

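Request:
{"method": "servo_tool", "body": {"increments": [[-0.0018,0.0113,0,-5],[-0.001,0.0115,0,-5]]}}

```text
t: 19.15
tcp_pos: [389.9, -46.7, 15.2]
orientation: [-0.204, 1.69, 0.166]
force: [-2.2, -3.4, 0.3]
gripper_width: 0.3
```

```bash
python3 -c "
from h import *
st();dec();pk('s23');tilt();rows(5,5,1.4)"
```

```text
t 19.15 p [389.9 -46.7  15.2] jaw 13.2 r 129.3 th 191.8 F [-2.2 -3.4  0.3] w 0.3 q7 0.03
N 2.9 T 2.8 |F| 4.1 torque [-0.76  0.22  0.03] u [-0.979 -0.205] t [-0.205  0.979]
pocket [442.  -18.8  65. ] ang 179.0 r 74.5
toolx [-0.123 -0.037 -0.992]
[[-0.0003, 0.0113, 0, -5], [0.0007, 0.0113, 0, -5], [0.0016, 0.0112, 0, -5], [0.0026, 0.011, 0, -5], [0.0036, 0.0107, 0, -5]]
```

Request:
{"method": "servo_tool", "body": {"increments": [[-0.01,-0.003,0,0],[-0.01,-0.003,0,-8.5],[0.003,-0.007,0,-8.5],[0.003,-0.007,0,-8.5],[0.003,-0.007,0,-8.5],[0.003,-0.007,0,-8.5],[0.003,-0.007,0,-8.5],[0.003,-0.007,0,-8.5],[0.003,-0.007,0,-8.5],[0.003,-0.007,0,-8.5],[0.003,-0.007,0,-8.5],[0.003,-0.006,0,-8.5],[0.003,-0.006,0,-8.5],[0,0,0,-8.5],[0,0,0,-8.5],[0,0,0,-8.5],[0,0,0,-4]]}}

```text
t: 20.9
tcp_pos: [393.9, -133.5, 15.5]
orientation: [1.697, 0.984, -1.499]
force: [-0.4, -0.2, 0.2]
gripper_width: 0.7
```

```bash
python3 -c "
from h import *
st();dec();pk('s24');tilt()"
```

```text
t 20.9 p [ 393.9 -133.5   15.5] jaw -120.0 r 167.0 th 222.7 F [-0.4 -0.2  0.2] w 0.7 q7 -1.47
N 0.4 T -0.1 |F| 0.4 torque [-0.04  0.09  0.03] u [-0.734 -0.679] t [-0.679  0.734]
pocket [449.1 -22.2  65. ] ang 181.7 r 67.4
toolx [ 0.06   0.11  -0.992]
```

Request:
{"method": "servo_tool", "body": {"increments": [[0.007,0.0065,0,-8.5],[0.007,0.0065,0,-8.5],[0.007,0.0065,0,0],[0.003,0.003,0,0],[0.001,0.001,0,0]]}}

```text
t: 21.45
tcp_pos: [418.0, -109.7, 15.7]
orientation: [1.897, 0.765, -1.674]
force: [-0.9, -0.2, 0.3]
gripper_width: 0.1
```

```bash
python3 -c "
from h import *
st();dec();tilt()"
```

```text
t 21.45 p [ 418.  -109.7   15.7] jaw -136.2 r 133.1 th 222.3 F [-0.9 -0.2  0.3] w 0.1 q7 -1.81
N 0.8 T -0.5 |F| 0.9 torque [-0.03  0.1  -0.07] u [-0.74  -0.673] t [-0.673  0.74 ]
toolx [ 0.089  0.087 -0.992]
```

Request:
{"method": "servo_tool", "body": {"increments": [[0.0013,0.0012,0,0],[0.001,0.0009,0,0],[0.001,0.0009,0,0]]}}

```text
t: 21.75
tcp_pos: [421.2, -107.2, 15.7]
orientation: [1.893, 0.769, -1.671]
force: [0.2, 0.1, -0.4]
gripper_width: 0.7
```

Request:
{"method": "servo_tool", "body": {"increments": [[0.001,0.0009,0,0],[0.001,0.0009,0,0]]}}

```text
t: 21.95
tcp_pos: [423.2, -105.6, 15.6]
orientation: [1.893, 0.769, -1.671]
force: [-0.0, 0.5, -0.3]
gripper_width: 0.3
```

Request:
{"method": "servo_tool", "body": {"increments": [[0.001,0.0009,0,0],[0.001,0.0009,0,0]]}}

```text
t: 22.15
tcp_pos: [425.4, -103.7, 15.6]
orientation: [1.893, 0.769, -1.671]
force: [-0.3, -0.1, 0.2]
gripper_width: 0.1
```

Request:
{"method": "servo_tool", "body": {"increments": [[0.001,0.0009,0,0],[0.001,0.0009,0,0]]}}

```text
t: 22.35
tcp_pos: [426.3, -102.8, 15.3]
orientation: [1.892, 0.768, -1.674]
force: [-10.2, -11.3, 6.8]
gripper_width: 0.6
```

Request:
{"method": "servo_tool", "body": {"increments": [[0.0008,0.0007,0,0],[0.0008,0.0007,0,0]]}}

```text
t: 22.55
tcp_pos: [426.3, -103.1, 15.1]
orientation: [1.891, 0.766, -1.678]
force: [-8.9, -6.7, 8.6]
gripper_width: 0.1
```

```bash
python3 -c "
from h import *
st();dec();tilt()
im=eyes.read_camera('side');cv2.imwrite('pics/z25.png',cv2.resize(im[190:310,220:400],(800,533),interpolation=cv2.INTER_CUBIC))"
```

```text
t 22.55 p [ 426.3 -103.1   15.1] jaw -136.0 r 122.6 th 222.6 F [-8.9 -6.7  8.6] w 0.1 q7 -1.84
N 11.1 T -1.1 |F| 14.0 torque [-1.39  1.64 -0.06] u [-0.736 -0.677] t [-0.677  0.736]
toolx [ 0.085  0.085 -0.993]
```

View pics/z25.png

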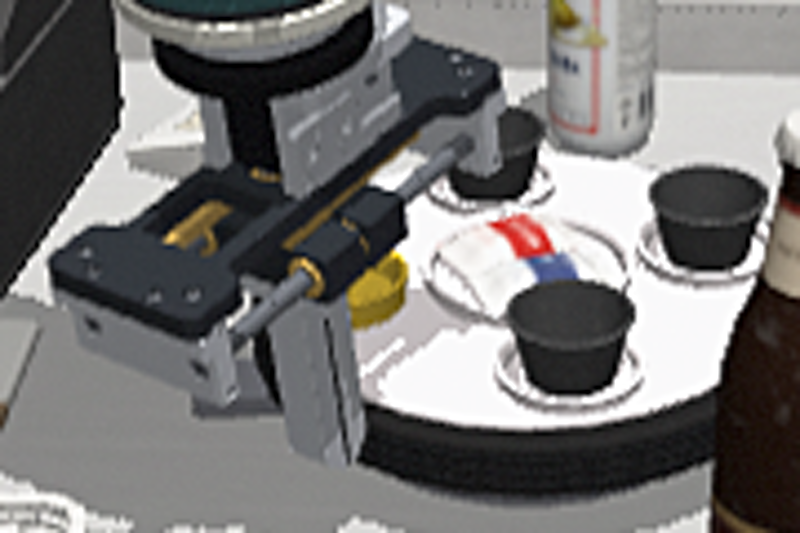

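```bash
python3 -c "
from h import *
rows(5,-3,1.2);rows(5,6,1.7)"
```

```text
[[0.0053, -0.0037, 0, 3], [0.0055, -0.0035, 0, 3], [0.0057, -0.0032, 0, 3], [0.0058, -0.0029, 0, 3], [0.006, -0.0026, 0, 3]]
[[-0.0068, 0.0109, 0, -6], [-0.0056, 0.0115, 0, -6], [-0.0044, 0.0121, 0, -6], [-0.0031, 0.0125, 0, -6], [-0.0018, 0.0127, 0, -6]]
```

Request:
{"method": "servo_tool", "body": {"increments": [[0.0053,-0.0037,0,3],[0.0055,-0.0035,0,3],[0.0057,-0.0032,0,3],[0.0058,-0.0029,0,3],[0.006,-0.0026,0,3]]}}

```text
t: 23.1
tcp_pos: [450.4, -124.2, 15.0]
orientation: [1.698, 0.969, -1.519]
force: [-7.0, -6.4, 6.5]
gripper_width: 0.3
```

```bash
python3 -c "
from h import *
st();dec();tilt();pk('s26');rows(6,6,1.8)"
```

```text
t 23.1 p [ 450.4 -124.2   15. ] jaw -120.9 r 123.2 th 237.5 F [-7.  -6.4  6.5] w 0.3 q7 -1.58
N 9.1 T -2.4 |F| 11.5 torque [-1.47  1.33 -0.03] u [-0.537 -0.844] t [-0.844  0.537]
toolx [ 0.054  0.101 -0.993]
[[-0.0095, 0.0088, 0, -6], [-0.0085, 0.0097, 0, -6], [-0.0074, 0.0106, 0, -6], [-0.0063, 0.0113, 0, -6], [-0.0051, 0.0119, 0, -6], [-0.0038, 0.0124, 0, -6]]
```

Request:
{"method": "servo_tool", "body": {"increments": [[-0.0063,0.006,0,-4],[-0.009,0.0092,0,-6],[-0.009,0.012,0,-7],[-0.0072,0.0133,0,-7]]}}

```text
t: 23.55
tcp_pos: [419.1, -92.3, 15.1]
orientation: [1.996, 0.61, -1.787]
force: [-2.9, -20.0, -0.9]
gripper_width: 0.6
```

```bash
python3 -c "
from h import *
st();dec();tilt();pk('s27');rows(4,4,1.6)
cv2.imwrite('pics/t27.png',cv2.resize(eyes.read_camera('top')[140:340,200:440],(720,600),interpolation=cv2.INTER_CUBIC))"
```

```text
t 23.55 p [419.1 -92.3  15.1] jaw -145.9 r 121.2 th 216.5 F [ -2.9 -20.   -0.9] w 0.6 q7 -2.05
N 14.3 T 14.4 |F| 20.3 torque [-4.6   0.94 -0.57] u [-0.804 -0.595] t [-0.595  0.804]
toolx [ 0.092  0.061 -0.994]
pocket [450.  -20.7  65. ] ang 180.4 r 66.5
[[-0.0033, 0.0079, 0, -4], [-0.0027, 0.0081, 0, -4], [-0.0022, 0.0083, 0, -4], [-0.0016, 0.0084, 0, -4]]
```

View pics/t27.png

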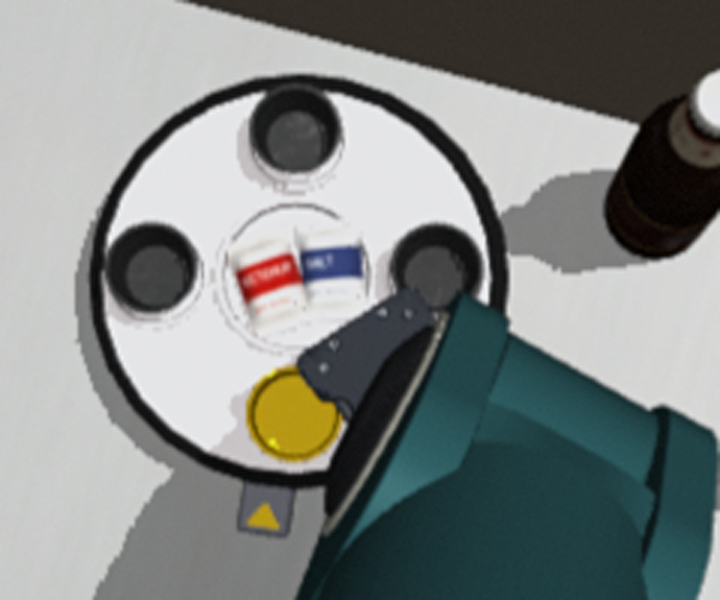

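```bash
python3 -c "
from h import *
dec();rows(3,7,1.3)
p=ray('top',297.7,277.7,72.5);d=p[:2]-C;print(p,np.degrees(np.arctan2(d[1],d[0]))%360)"
```

```text
N 15.7 T 3.4 |F| 16.2 torque [-2.6   2.65 -0.04] u [-0.814 -0.581] t [-0.581  0.814]
[[-0.0067, 0.0132, 0, -7], [-0.005, 0.0139, 0, -7], [-0.0033, 0.0144, 0, -7]]
[439.66570376 -20.38164396  72.5       ] 180.1354527007595
```

```bash
python3 -c "
from h import *
st();dec();tilt()
cv2.imwrite('pics/t28.png',cv2.resize(eyes.read_camera('top')[140:340,200:440],(720,600),interpolation=cv2.INTER_CUBIC))"
```

```text
t 23.65 p [417.9 -90.6  14.8] jaw -145.8 r 121.1 th 215.5 F [-10.8 -11.8   2.3] w 0.4 q7 -2.05
N 15.7 T 3.4 |F| 16.2 torque [-2.6   2.65 -0.04] u [-0.814 -0.581] t [-0.581  0.814]
toolx [ 0.09   0.062 -0.994]
```

View pics/t28.png

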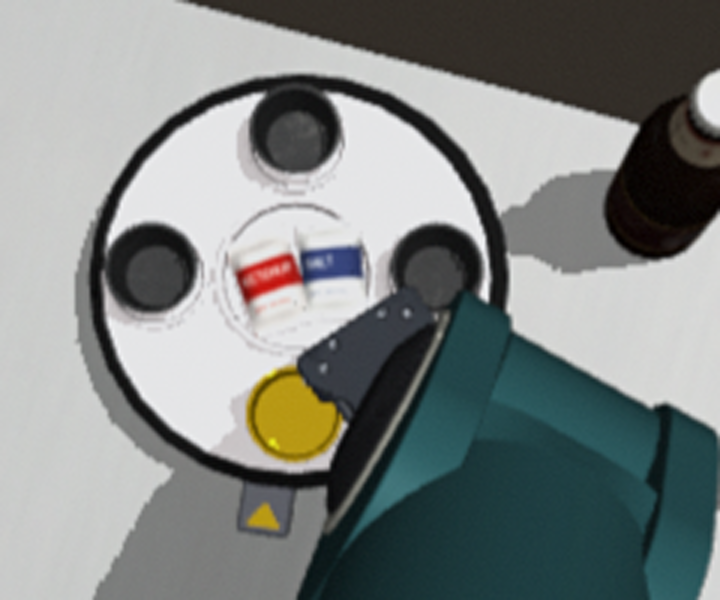

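Request:
{"method": "servo_tool", "body": {"increments": [[-0.0067,0.0132,0,-7]]}}

```text
t: 23.8
tcp_pos: [410.9, -80.0, 14.7]
orientation: [2.069, 0.501, -1.858]
force: [-3.1, -5.5, 4.7]
gripper_width: 0.2
```

```bash
python3 -c "
from h import *
st();dec();tilt();pk('s29');rows(3,7,1.3)"
```

```text
t 23.8 p [410.9 -80.   14.7] jaw -152.8 r 121.4 th 209.5 F [-3.1 -5.5  4.7] w 0.2 q7 -2.21
N 5.4 T 3.3 |F| 7.9 torque [-1.01  0.63 -0.1 ] u [-0.87  -0.493] t [-0.493  0.87 ]
toolx [ 0.095  0.049 -0.994]
pocket [444.8 -10.5  65. ] ang 172.3 r 72.3
[[-0.0049, 0.014, 0, -7], [-0.0031, 0.0145, 0, -7], [-0.0013, 0.0147, 0, -7]]
```

Request:
{"method": "servo_tool", "body": {"increments": [[0.001,0.0004,0,0],[0.0011,0.0006,0,0],[0.0011,0.0006,0,0],[0.0011,0.0006,0,0],[0.0011,0.0006,0,0],[0.0011,0.0006,0,0]]}}

```text
t: 24.45
tcp_pos: [408.7, -76.3, 13.7]
orientation: [2.072, 0.487, -1.882]
force: [-11.6, -6.3, 16.1]
gripper_width: 0.2
```

```bash
python3 -c "
from h import *
st();dec();tilt();pk('s30')"
```

```text
t 24.45 p [408.7 -76.3  13.7] jaw -153.9 r 121.6 th 207.5 F [-11.6  -6.3  16.1] w 0.2 q7 -2.24
N 13.2 T 0.2 |F| 20.8 torque [-1.25  2.32 -0.05] u [-0.887 -0.462] t [-0.462  0.887]
toolx [ 0.085  0.048 -0.995]
pocket [444.5  -7.1  65. ] ang 169.7 r 73.2
```

Request:
{"method": "servo_tool", "body": {"increments": [[-0.0015,-0.0008,0.001,0],[-0.009,-0.005,0.002,0],[-0.015,-0.01,0,0],[-0.015,-0.02,0.01,0],[-0.01,-0.03,0.03,0],[-0.0,-0.04,0.03,8],[0,-0.04,0.04,8],[0.0,-0.03,0.04,8]]}}

```text
t: 25.3
tcp_pos: [348.8, -246.7, 161.7]
orientation: [1.781, 0.86, -1.632]
force: [1.6, 0.2, -0.9]
gripper_width: 0.3
```

```bash
python3 -c "
from h import *
st();tilt();pk('s31')
cv2.imwrite('pics/t31.png',cv2.resize(eyes.read_camera('top')[140:340,200:440],(720,600),interpolation=cv2.INTER_CUBIC))"
```

```text
t 25.3 p [ 348.8 -246.7  161.7] jaw -129.2 r 281.9 th 233.5 F [ 1.6  0.2 -0.9] w 0.3 q7 -1.52
toolx [ 0.049  0.08  -0.996]
pocket [442.6  -6.7  65. ] ang 169.6 r 75.1
```

View pics/t31.png

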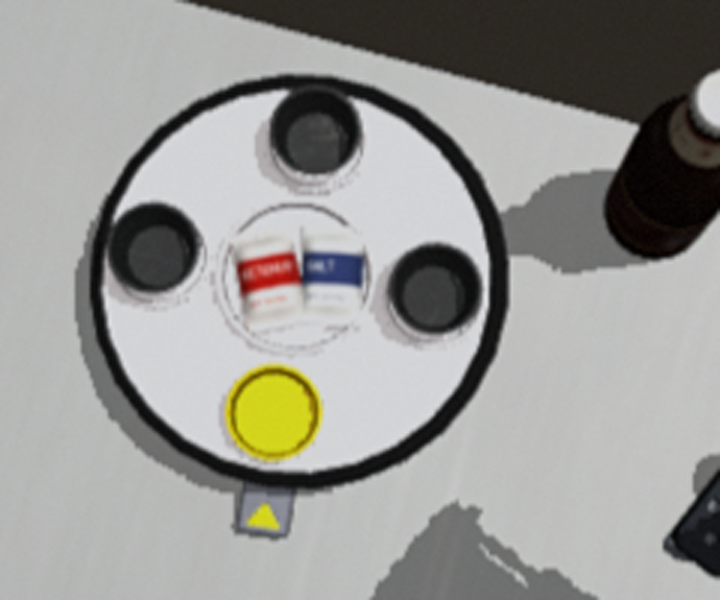

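```bash
python3 -c "
from h import *
im=cv2.imread('pics/t31.png')
y,m=yellow('top',im)
for s,c in y:
  print(s,c)
def P(u,v,z):return ray('top',200+(u-1)/3,140+(v-1)/3,z)
for c,z in (((315,130),88),((153,247),88),((435,288),88),((273.5,411),72.5),((263.5,517),18)):
  p=P(*c,z);d=p[:2]-C;print(p.round(1),np.hypot(*d).round(1),(np.degrees(np.arctan2(d[1],d[0]))%360).round(1))
"
```

```text
[ 226  365   96   95 7057] [273.12257333 412.07907043]
[249 505  29  23 393] [263.33587786 517.67684478]
[593.6 -29.4  88. ] 77.7 353.2
[527.5  56.9  88. ] 77.8 81.8
[507.2 -95.4  88. ] 75.8 263.0
[441.2  -9.2  72.5] 76.1 171.7
[385.9  -2.1  18. ] 131.9 172.1
```

Request:
{"method": "servo_tool", "body": {"claw": 0, "increments": [[0.017,-0.009,-0.01,8],[0.017,-0.009,-0.01,8],[0.017,-0.009,0,8],[0.013,-0.009,0,7],[0,0,0,0],[0,0,0,0],[0,0,0,0],[0,0,0,0]]}}

```text
t: 26.2
tcp_pos: [413.0, -285.6, 142.8]
orientation: [1.384, 1.213, -1.259]
force: [0.7, 0.6, 0.2]
gripper_width: 60.9
```

```bash
python3 -c "
from h import *
st();tilt();pk('s32')"
```

```text
t 26.2 p [ 413.  -285.6  142.8] jaw -97.8 r 284.9 th 248.7 F [0.7 0.6 0.2] w 60.9 q7 -0.94
toolx [ 0.009  0.098 -0.995]
```

View pics/s32.png

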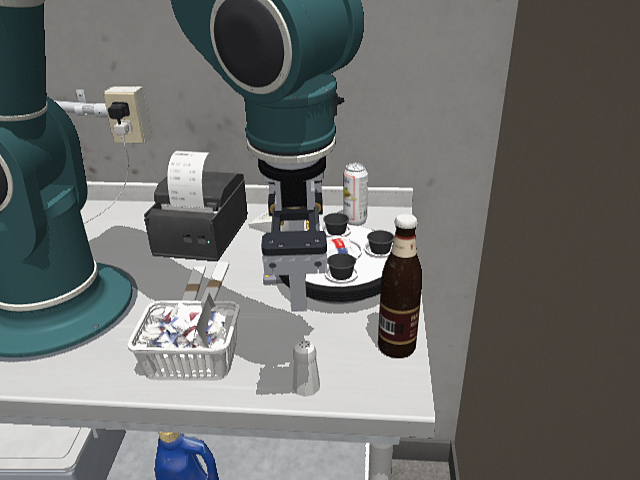

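```bash
python3 -c "
from h import *
s=r.state();M=Ro.from_rotvec(s['orientation']).as_matrix();p=s['tcp_pos']
for k in (31,43): print(proj('side',p-24.5*M[:,0]+k*M[:,2]))
print('G',p-43.3*M[:,0])"
```

```text
[298.27438522 310.11813169]
[298.2923388  316.73432635]
G [ 412.67447949 -289.88705486  185.95272736]
```

Request:
{"method": "servo_tool", "body": {"increments": [[0.0015,0.001,-0.02,0],[0.001,0.001,-0.03,0],[0.001,0,-0.03,0],[0,0,-0.025,0],[0,0,-0.02,0],[0,0,-0.008,0],[0,0,0,0]]}}

```text
t: 26.95
tcp_pos: [416.2, -282.8, 8.0]
orientation: [1.389, 1.205, -1.26]
force: [1.2, 0.5, 0.7]
gripper_width: 93.9
```

```bash
python3 -c "
from h import *
st();tilt();
s=r.state();M=Ro.from_rotvec(s['orientation']).as_matrix();p=s['tcp_pos'];print('G',p-43.3*M[:,0])
im=eyes.read_camera('side');cv2.imwrite('pics/z33.png',cv2.resize(im[280:420,230:400],(720,593),interpolation=cv2.INTER_CUBIC))"
```

```text
t 26.95 p [ 416.2 -282.8    8. ] jaw -98.1 r 281.1 th 249.1 F [1.2 0.5 0.7] w 93.9 q7 -0.83
toolx [ 0.014  0.096 -0.995]
G [ 415.59877034 -286.94674002   51.10123013]
```

View pics/z33.png

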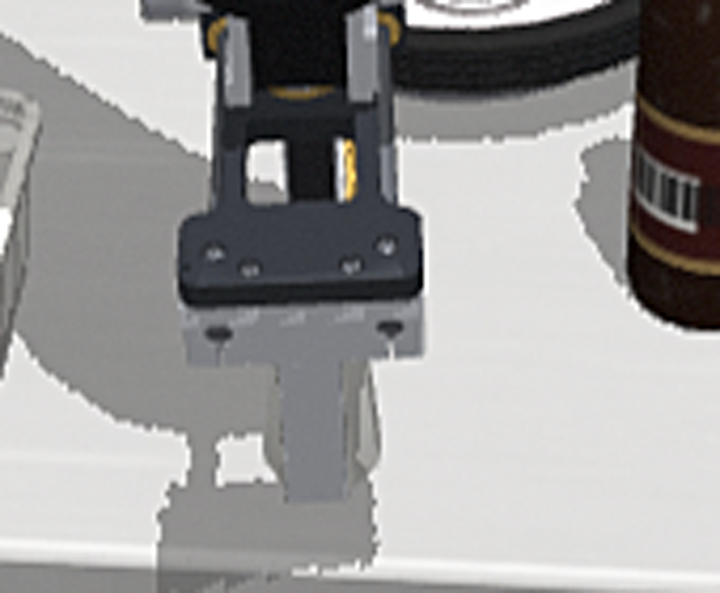

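Request:
{"method": "servo_tool", "body": {"increments": [[0.001,0,-0.004,0],[0,0,-0.001,0]]}}

```text
t: 27.2
tcp_pos: [418.6, -283.6, 5.2]
orientation: [1.389, 1.202, -1.258]
force: [0.5, -0.6, 0.4]
gripper_width: 93.9
```

Request:
{"method": "servo_tool", "body": {"claw": 255, "increments": [[0,0,0,0],[0,0,0,0],[0,0,0,0],[0,0,0,0],[0,0,0,0],[0,0,0,0],[0,0,0,0],[0,0,0,0]]}}

```text
t: 28.0
tcp_pos: [419.5, -284.2, 6.8]
orientation: [1.389, 1.199, -1.257]
force: [0.2, 1.9, 0.3]
gripper_width: 34.5
```

```bash
python3 -c "
from h import *
st();tilt()"
```

```text
t 28.0 p [ 419.5 -284.2    6.8] jaw -98.0 r 281.2 th 249.8 F [0.2 1.9 0.3] w 34.5 q7 -0.83
toolx [ 0.019  0.093 -0.995]
```

Request:
{"method": "servo_tool", "body": {"increments": [[0,0,0.003,0],[0,0,0.008,0],[0,0,0.02,0],[0,0,0.03,0],[0,0,0.03,0],[0,0,0.02,0],[0,0,0,0]]}}

```text
t: 28.7
tcp_pos: [418.0, -283.8, 124.1]
orientation: [1.389, 1.2, -1.258]
force: [-0.4, 0.4, -2.7]
gripper_width: 33.9
```

```bash
python3 -c "
from h import *
st();tilt()
im=eyes.read_camera('side');cv2.imwrite('pics/z34.png',cv2.resize(im[240:380,230:400],(720,593),interpolation=cv2.INTER_CUBIC))"
```

```text
t 28.7 p [ 418.  -283.8  124.1] jaw -98.1 r 281.4 th 249.5 F [-0.4  0.4 -2.7] w 33.9 q7 -0.93
toolx [ 0.018  0.093 -0.995]
```

View pics/z34.png

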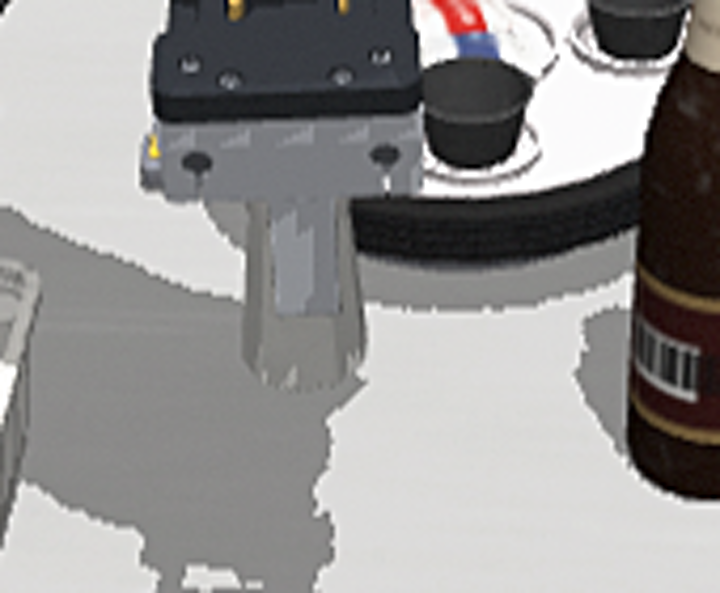

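```bash
python3 -c "
from h import *
for dx in (-5,-3,-1): print(dx,(proj('side',[418+dx,-288,117.3])-[230,240])*4.235)
for a in (0,90,180,270): print(a,(proj('side',[418-3+20*np.cos(np.radians(a)),-288+20*np.sin(np.radians(a)),117.3])-[230,240])*4.235)"
```

```text
-5 [296.08248984 355.97745386]
-3 [302.29873192 355.18963989]
-1 [308.50988256 354.40247117]
0 [364.18215148 347.34685929]
90 [293.85041453 317.27164556]
180 [239.90615917 363.0969479 ]
270 [311.1438968  394.88877712]
```

Request:
{"method": "servo_tool", "body": {"increments": [[0.002,0.015,0,0],[0.002,0.025,0,0],[0.002,0.025,0,0],[0.002,0.025,0,0],[0.002,0.025,0,0],[0.002,0.025,0,0],[0.002,0.025,0,0],[0.002,0.025,0,0],[0.002,0.025,0,0],[0.002,0.025,0,0],[0.002,0.02,0,0],[0.001,0.01,0,0],[0,0,0,0]]}}

```text
t: 30.05
tcp_pos: [431.8, -1.7, 111.0]
orientation: [1.383, 1.214, -1.273]
force: [-0.3, -0.2, -2.3]
gripper_width: 34.1
```

```bash
python3 -c "
from h import *
st();tilt()
im=eyes.read_camera('side');cv2.imwrite('pics/s35.png',im);cv2.imwrite('pics/z35.png',cv2.resize(im[190:310,220:380],(800,600),interpolation=cv2.INTER_CUBIC))
im=eyes.read_camera('top');cv2.imwrite('pics/t35.png',cv2.resize(im[140:340,200:440],(720,600),interpolation=cv2.INTER_CUBIC))"
```

```text
t 30.05 p [431.8  -1.7 111. ] jaw -98.3 r 86.7 th 167.7 F [-0.3 -0.2 -2.3] w 34.1 q7 -1.58
toolx [-0.001  0.096 -0.995]
```

View pics/z35.png

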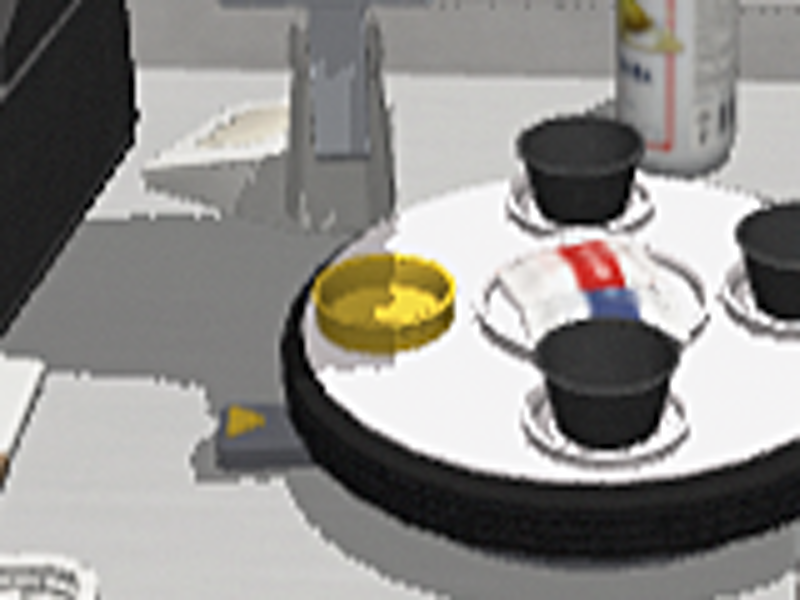

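View pics/t35.png

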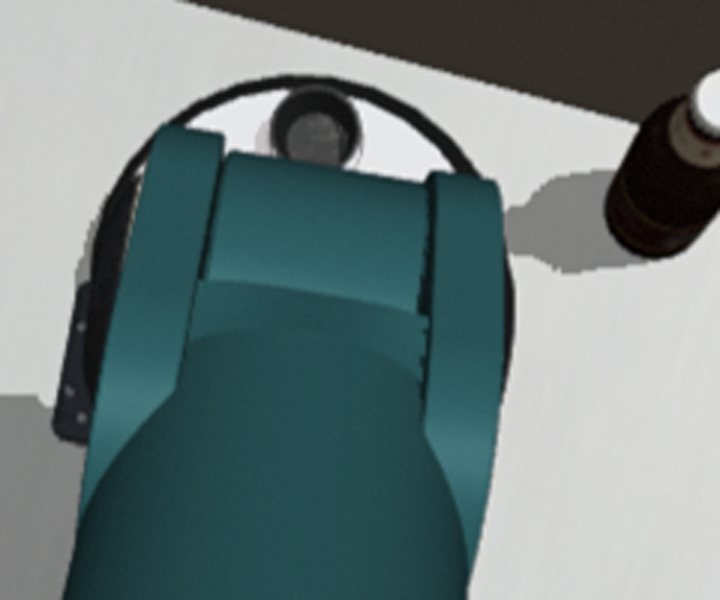

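Request:
{"method": "servo_tool", "body": {"increments": [[0.004,-0.001,-0.005,0],[0.004,-0.001,-0.005,0],[0.003,-0.001,-0.004,0],[0.001,0,-0.002,0],[0,0,0,0]]}}

```text
t: 30.65
tcp_pos: [444.9, -9.8, 93.1]
orientation: [1.388, 1.21, -1.279]
force: [0.8, -0.2, -1.3]
gripper_width: 34.5
```

```bash
cat >>h.py <<'E'
def over(name):
    s=r.state();p=s['tcp_pos'];im=eyes.read_camera('side')
    o=cv2.resize(im[210:290,250:350],(800,640),interpolation=cv2.INTER_CUBIC)[:600]
    b=np.array([1.4,2.5,0])
    def ell(c,rad,col):
        pts=[((proj('side',np.array(c)+b+[rad*np.cos(a),rad*np.sin(a),0])-[250,210])*8+3.5) for a in np.linspace(0,6.28,60)]
        cv2.polylines(o,[np.int32(pts)],True,col,1)
    ell([p[0]-3,p[1]-4.1,p[2]-6.8],20,(255,0,255))
    ell([440.8,-9.4,72.5],24,(255,0,0))
    print('foot est',p[0]-3,p[1]-4.1,p[2]-6.8)
    cv2.imwrite(f'pics/{name}.png',o)
E
python3 -c "
from h import *
st();tilt();over('z36')"
```

```text
t 30.65 p [444.9  -9.8  93.1] jaw -98.7 r 72.3 th 171.7 F [ 0.8 -0.2 -1.3] w 34.5 q7 -1.55
toolx [-0.     0.095 -0.995]
foot est 441.9439792519262 -13.900913586772653 86.3387378004482
```

View pics/z36.png

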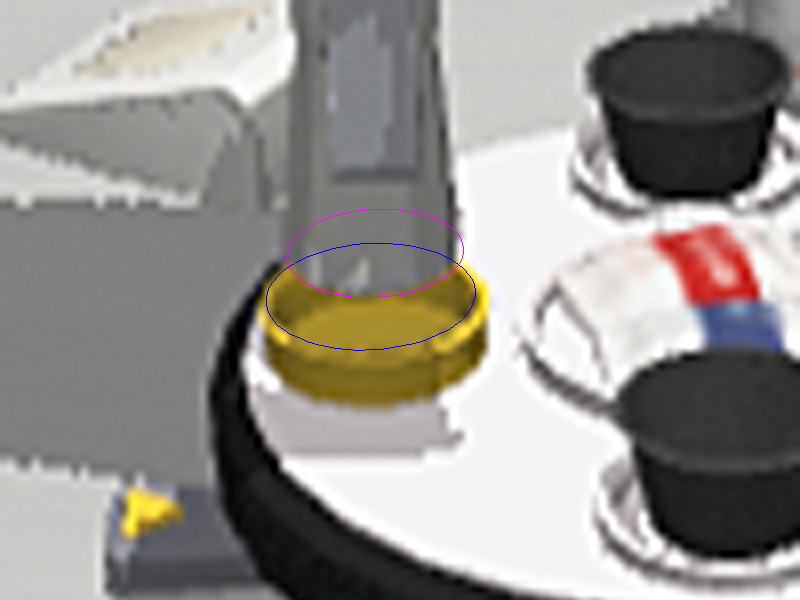

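Request:
{"method": "servo_tool", "body": {"increments": [[0,0.003,-0.002,0],[0,0.0015,-0.002,0],[0,0,0,0]]}}

```text
t: 31.0
tcp_pos: [444.9, -4.8, 89.2]
orientation: [1.388, 1.21, -1.278]
force: [0.5, -0.1, -1.1]
gripper_width: 34.3
```

```bash
python3 -c "
from h import *
st();over('z37')"
```

```text
t 31.0 p [444.9  -4.8  89.2] jaw -98.6 r 73.3 th 167.8 F [ 0.5 -0.1 -1.1] w 34.3 q7 -1.56
foot est 441.86846025669513 -8.875206797123653 82.38896665437555
```

View pics/z37.png

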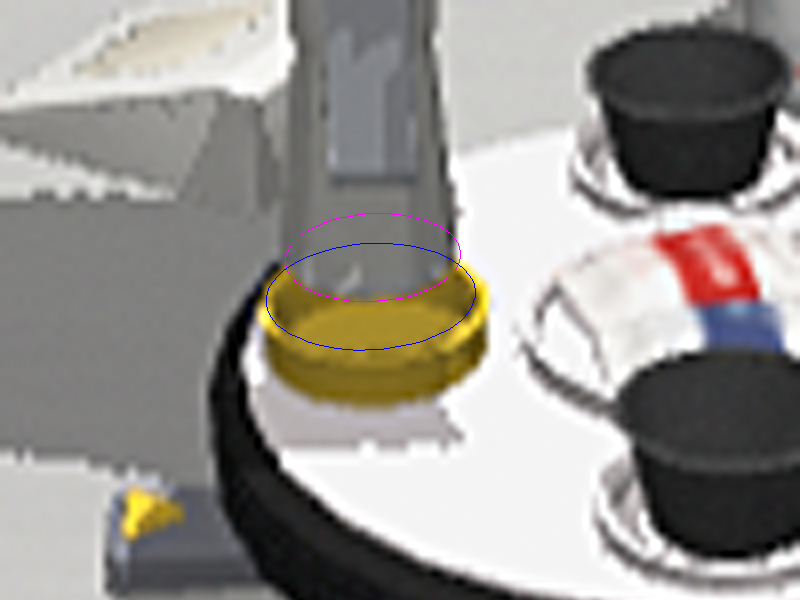

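Request:
{"method": "servo_tool", "body": {"increments": [[0,0,-0.004,0],[0,0,-0.004,0]]}}

```text
t: 31.25
tcp_pos: [445.3, -4.7, 81.4]
orientation: [1.388, 1.209, -1.277]
force: [-0.3, 0.4, -1.2]
gripper_width: 33.9
```

Request:
{"method": "servo_tool", "body": {"increments": [[0,0,-0.002,0],[0,0,-0.002,0]]}}

```text
t: 31.45
tcp_pos: [445.0, -4.8, 76.6]
orientation: [1.388, 1.21, -1.277]
force: [-0.4, -0.4, -1.4]
gripper_width: 33.8
```

Request:
{"method": "servo_tool", "body": {"increments": [[0,0,-0.002,0],[0,0,-0.001,0]]}}

```text
t: 31.65
tcp_pos: [444.9, -4.8, 73.1]
orientation: [1.388, 1.21, -1.278]
force: [-0.2, 0.6, -0.2]
gripper_width: 34.1
```

Request:
{"method": "servo_tool", "body": {"increments": [[0,0,-0.0015,0],[0,0,-0.0015,0]]}}

```text
t: 31.85
tcp_pos: [445.1, -5.0, 70.0]
orientation: [1.388, 1.209, -1.278]
force: [0.5, -0.7, -0.9]
gripper_width: 34.1
```

```bash
python3 -c "
from h import *
st();over('z38')"
```

```text
t 31.85 p [445.1  -5.   70. ] jaw -98.6 r 73.0 th 168.0 F [ 0.5 -0.7 -0.9] w 34.1 q7 -1.54
foot est 442.09156534767476 -9.058892711472783 63.16310375226011
```

View pics/z38.png

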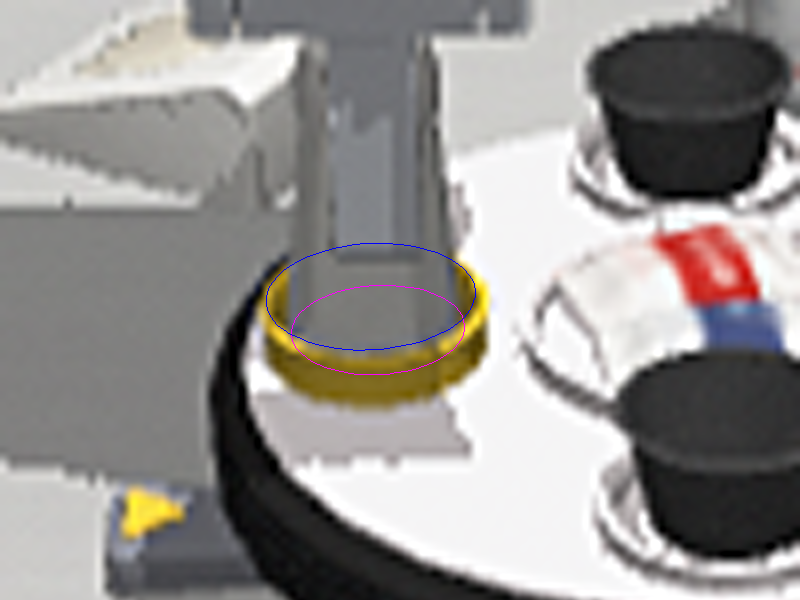

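Inside the collar. The foot goes below the collar's edge with no contact force so far. Continue to the floor.

Request:
{"method": "servo_tool", "body": {"increments": [[0,0,-0.0012,0]]}}

```text
t: 32.0
tcp_pos: [445.1, -5.0, 68.6]
orientation: [1.388, 1.209, -1.278]
force: [-0.5, -0.5, -1.0]
gripper_width: 34.2
```

Request:
{"method": "servo_tool", "body": {"increments": [[0,0,-0.001,0]]}}

```text
t: 32.1
tcp_pos: [445.1, -5.0, 67.5]
orientation: [1.388, 1.209, -1.278]
force: [0.4, 0.4, -0.9]
gripper_width: 34.3
```

Request:
{"method": "servo_tool", "body": {"increments": [[0,0,-0.0008,0]]}}

```text
t: 32.2
tcp_pos: [445.1, -5.0, 66.6]
orientation: [1.388, 1.209, -1.278]
force: [-0.4, -0.9, -1.0]
gripper_width: 34.1
```

Request:
{"method": "servo_tool", "body": {"increments": [[0,0,-0.0008,0]]}}

```text
t: 32.3
tcp_pos: [445.1, -4.9, 66.1]
orientation: [1.388, 1.21, -1.278]
force: [-6.8, -0.9, 24.0]
gripper_width: 34.1
```

Request:
{"method": "servo_tool", "body": {"increments": [[0,0,0.0005,0]]}}

```text
t: 32.4
tcp_pos: [445.1, -4.9, 66.7]
orientation: [1.388, 1.21, -1.278]
force: [0.8, -1.3, -1.9]
gripper_width: 34.1
```

```bash
python3 -c "
from h import *
st();over('z39')"
```

```text
t 32.4 p [445.1  -4.9  66.7] jaw -98.6 r 73.0 th 167.9 F [ 0.8 -1.3 -1.9] w 34.1 q7 -1.54
foot est 442.10631882759924 -9.021770955811995 59.86300164905023
```

View pics/z39.png

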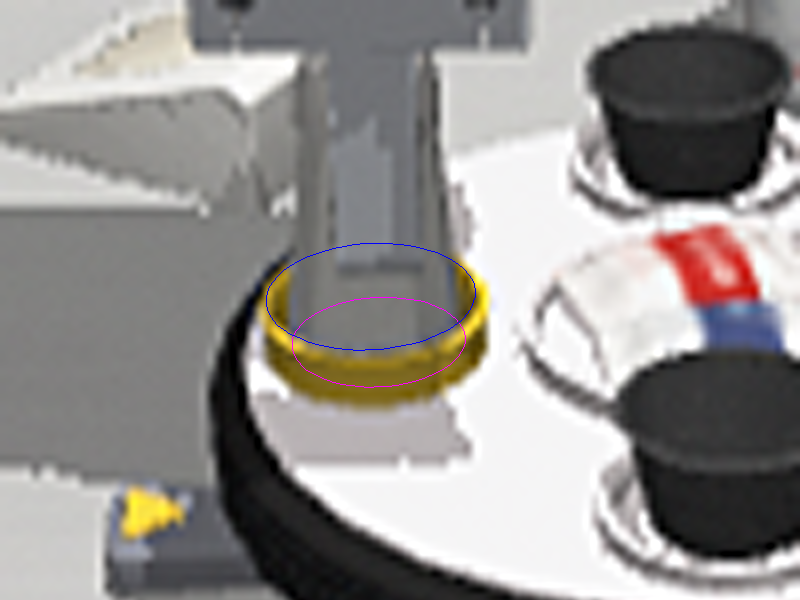

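Request:
{"method": "servo_tool", "body": {"claw": 90, "increments": [[0,0,0,0],[0,0,0,0],[0,0,0,0],[0,0,0,0],[0,0,0,0]]}}

```text
t: 32.95
tcp_pos: [445.3, -4.7, 66.7]
orientation: [1.388, 1.21, -1.277]
force: [0.4, 0.0, -0.4]
gripper_width: 60.7
```

```bash
python3 -c "
from h import *
st();over('z40')"
```

```text
t 32.95 p [445.3  -4.7  66.7] jaw -98.6 r 72.9 th 167.7 F [ 0.4  0.  -0.4] w 60.7 q7 -1.54
foot est 442.28098797038257 -8.83069265526522 59.886822278026145
```

View pics/z40.png

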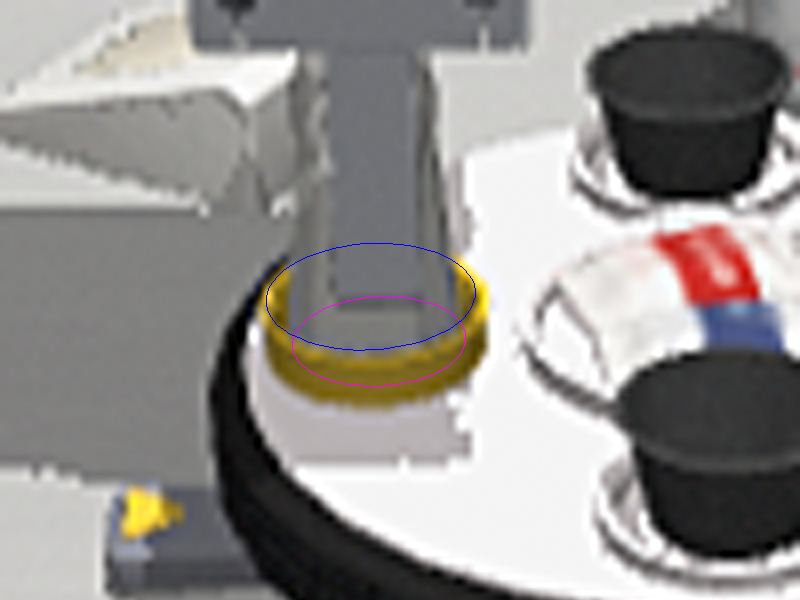

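Request:
{"method": "servo_tool", "body": {"increments": [[0,0,0.01,0],[0,0,0.02,0],[0,0,0.025,0],[0,0,0.03,0],[0,0,0.03,0],[-0.02,-0.03,0.02,0],[-0.02,-0.04,0.01,0],[-0.02,-0.04,0.01,0],[-0.01,-0.04,0,0],[-0.0,-0.04,0,0],[-0.0,-0.04,0,0],[0,-0.03,0,0],[0,0,0,0]]}}

```text
t: 34.3
tcp_pos: [368.6, -274.9, 238.3]
orientation: [1.389, 1.202, -1.271]
force: [-0.6, 0.7, -0.7]
gripper_width: 60.6
```

```bash
python3 -c "
from h import *
st()
a=eyes.read_camera('side');b=eyes.read_camera('top');cv2.imwrite('pics/t41f.png',b)
cv2.imwrite('pics/s41.png',a)
o=np.hstack([cv2.resize(a[180:320,240:420],(400,311),interpolation=cv2.INTER_CUBIC),cv2.resize(b[150:330,210:410],(400,360),interpolation=cv2.INTER_CUBIC)[:311]])
cv2.imwrite('pics/t41.png',cv2.resize(b[140:340,200:440],(720,600),interpolation=cv2.INTER_CUBIC))"
```

```text
t 34.3 p [ 368.6 -274.9  238.3] jaw -98.5 r 294.5 th 239.9 F [-0.6  0.7 -0.7] w 60.6 q7 -1.0
```

View pics/t41.png

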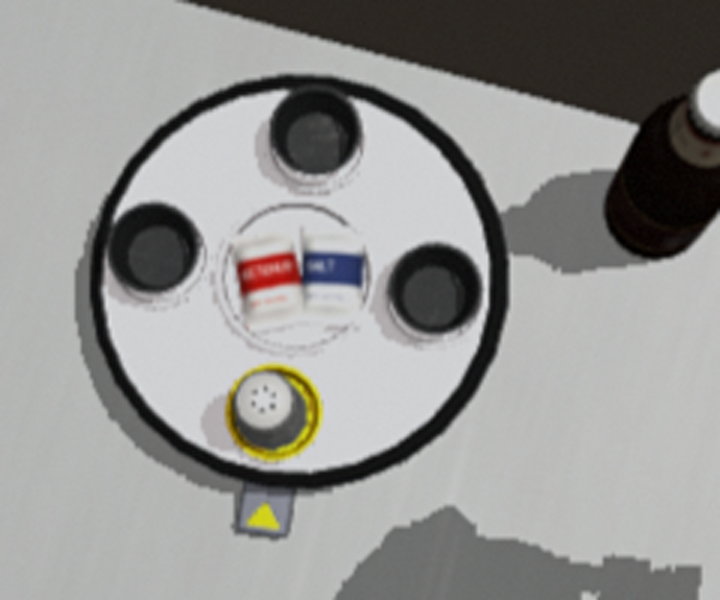

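View pics/s41.png

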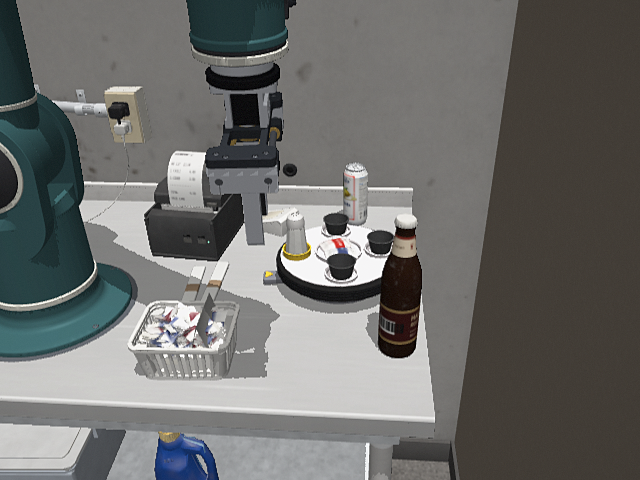

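```bash
python3 -c "
from h import *
print(ray('top',200+262/3,140+398/3,139.9))
def P(u,v,z):return ray('top',200+(u-1)/3,140+(v-1)/3,z)
for c,z in (((315,130),88),((153,247),88),((435,288),88)):
  p=P(*c,z);d=p[:2]-C;print((np.degrees(np.arctan2(d[1],d[0]))%360).round(1))
im=cv2.imread('pics/s41.png');cv2.imwrite('pics/z41.png',cv2.resize(im[200:275,265:325],(480,600),interpolation=cv2.INTER_CUBIC))"
```

```text
[440.95350809  -7.17610725 139.9       ]
353.2
81.8
263.0
```

View pics/z41.png

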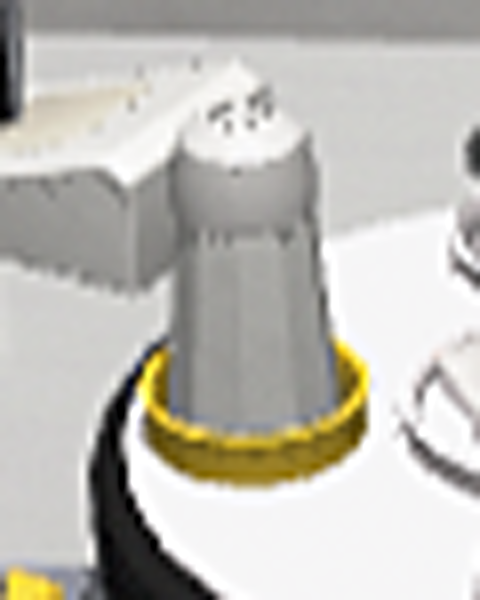

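The shaker's top lies within about 2 mm of the pocket axis. It stands upright inside the collar, the deck is unchanged in the catch, and the robot is clear. Handing in.

```bash
python3 -c "
from bench import r
print(r.hand_in())"
```

```text
the job is handed in; nothing more can be done
None
```

I turned the carousel until the yellow pocket clicked into the catch at the pointer. Then I stood the salt shaker in the pocket, let go, backed the arm away and handed in at about 34 s. No verdict came back.

**Last checks**
- **Carousel:** the pocket and cups put the deck at about 172.4°, against 172.1° for the pointer. That is within about 0.5 mm sideways. The reading did not change after the shaker was set down.
- **Shaker:** it stands in the collar, and its top is about 2 mm from the pocket axis. When it touched the floor, the height matched the pocket floor.
- **Other things:** the robot touches nothing. The can, bottle and card reader look unmoved in the pictures, but I did not measure them.

**What disagreed or went less cleanly**
- **Tool height:** the real fingertips sit about 24.5 mm above the reported TCP. I found this from the camera and by touching the counter, which pressed with 34 N, and corrected for it afterwards.
- **Rib force:** the first two tries at a rib stalled. The readings at the rim went up to about 22.6 N, close to the 24 N limit. These are only samples at the end of moves, so a short peak above the limit can't be ruled out.
- **Setting down:** the highest reading was 24 N, against the limit of 30 N.
- **Tilt:** pressing on the rim tilted the tool, and about 5° was left at the end. The shaker still stood upright once released.

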